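# Crank a bearing under the gauge bridge

### The job

Lay the larger bearing flat in the nest of the blue carriage. Then take the red crank handle, press it down until the clutch bites, firmly but without leaning hard on it, and crank anticlockwise (seen from above) slowly and evenly, never faster than half a turn a second even as it comes over the stiff spot in each turn, for the two turns that bring the carriage under the yellow gauge bridge to its end stop. Finally let go, so that the crank springs up, leaving the bearing in its nest under the bridge and the other things where they are.

Things in the scene. Friction and masses are not known exactly. Their poses are not given: they have to be found in the camera images.
- bearing_mid (a point): the larger ball bearing (steel ring, outer diameter 52, bore 28, height 16 mm, 0.12 kg), loose, lying flat to the right of the machine; point at its centre, 8 mm above its underside, z along its axis. Grip it across the outside.
- nest (a point): centre of the nest floor on the blue carriage (80 x 80 mm); z up, y is the direction of the carriage's travel. The nest is a square recess, 64 x 64 mm and 6 mm deep; its floor is 36 mm above the table. The bearing lies in it with its upper 10 mm standing proud: hold it by that, with the fingertips above the rim.
- crank_axis (a point): point on the upright crank axis, 97 mm above the table, fixed on the machine; y points along the machine to carriage and bridge. The nest starts 160 mm along y from here; the green base is 110 mm wide and reaches from 60 mm behind to 330 mm ahead. The yellow bridge stands 240 to 300 mm ahead, its underside 58 and its top 68 mm above the table.
- grip_mid (a point): on the red upright crank handle, a sleeve of 20 mm diameter, 50 mm high, that spins freely on its pin (a hand that holds it need not turn). The point is 28 mm above the sleeve's lower end, 22 mm below its top, 62 mm from the crank axis and 125 mm above the table with the crank up. The crank arm lies right below the sleeve.
- crank: aluminium crank; origin on the axis, -x axis points along the arm to the handle. A weak spring lifts it (2 N up, 4 N when down). Pushed down 6 mm, four pads under it meet the black drum and turn it by friction. About 15 N down on the handle carries the drum through the stiff spot, less slips there; 20 N is comfortable; over 35 N damages the clutch.
- drum: black drum (96 mm diameter) under the crank that drives the carriage; turns only anticlockwise from its start, 12.8 rad in all. Its cam passes a spring plunger once a turn: stiff spots half a turn and one and a half turns from the start, where about 6 N along the handle's circle is needed; just past them the drum pushes the handle on. Elsewhere it turns lightly.
- carriage (a joint): travel of the carriage along its slide in m: 0 at the loading end, 0.112 against the end stop under the bridge; 0.055 per turn of the drum (8.75 mm per rad), rigidly geared to it. At the start it is at 0.
- threadlock_mid (a point): bystander: red bottle at the back, 33 mm diameter, 104 mm high; its middle
- u_bolt_mid (a point): bystander: U-bolt lying flat at the back, 100 x 74 x 16 mm; its middle
- wrench_mid (a point): bystander: combination spanner lying flat near the front edge at the right, 27 x 176 x 7 mm; its middle
There are look-alikes about, which are no part of the job. What is shaped like the part that bears bearing_mid but orange is not meant.

How it is judged (in metres and radians):
On the way, in this order (a step that is already met when the one before it is completed fails the run):
1. the larger bearing lies flat in the nest, released, with the carriage still at the loading end (horizontal distance between bearing_mid and nest below 0.01 m and z of bearing_mid in the frame of nest below 0.012 m and angle between bearing_mid's own z axis and vertical below 0.12 rad and value of joint carriage below 0.01 m and contact force between the fingers and bearing below 0.1 N), for 0.2 s.
2. the pressed-down crank carries the drum through the first stiff spot (value of joint carriage between 0.022 and 0.034 m and contact force between crank and drum above 3 N), for 0.04 s.
3. and through the second (value of joint carriage between 0.077 and 0.089 m and contact force between crank and drum above 3 N), for 0.04 s.
At the end, for the whole second after the job is handed in: the carriage stands within 7 mm of its end stop under the bridge, the bearing lies flat in the nest (within 10 mm of its centre), the crank has sprung up off the drum and is still (value of joint carriage above 0.105 m and horizontal distance between bearing_mid and nest below 0.01 m and z of bearing_mid in the frame of nest below 0.012 m and angle between bearing_mid's own z axis and vertical below 0.12 rad and contact force between crank and drum below 0.5 N and angular speed of crank below 0.2 rad/s and velocity of joint carriage below 0.003 m/s); the robot touches nothing.
It fails at once if the drum is cranked or runs on faster than about half a turn a second (carriage above 30 mm/s) (velocity of joint carriage above 0.03 m/s).
It fails at once if the clutch is pressed with more than 35 N (contact force between crank and drum above 35 N).
It fails at once if a bystander is moved by more than 30 mm (distance of any of threadlock_mid, u_bolt_mid, wrench_mid from where it was at the start of the episode above 0.03 m).
It also fails if it takes over 72 s, if anything falls off the work surface, if the arm or the gripper's body presses on something with over 40 N, if the wrist force passes 120 N, or if a joint passes its speed limit or range.

### The arm

A 6-joint arm with a two-finger parallel gripper is mounted at the origin on a cart in front of the work surface, level with it; the furniture and walls round the work are solid. World frame = base frame: x ahead of the robot, y to its left, z up, the work surface at z = 0. Lengths are in m, angles in degrees, forces in N, time in s.
With the tool pointing down it reaches from about 0.3 to 0.75 m from the base axis. Payload 8.5 kg.
Tool frame: the origin (TCP) lies on the centre line of the jaws, within the pads' length; the fingertips stand 11 mm ahead of it and the grasp point (between the pads) lies 8 mm behind it; x points along the fingers, y is the direction in which the jaws open and shut, and the axes are right-handed (so a half turn about x gives the same grasp; the last joint's range is limited). The gripper opens to 85 mm and grips with 20 to 120 N. Pads are 22 mm wide; open, the fingers measure 114 mm over their backs; the gripper's body (76 mm by 85 mm) begins 54 mm behind the grasp point. The pads swing forward as they close: fully open they stand 13 mm farther back than shut.
Start: joints at [-88.425, 21.807, 74.336, -0, 83.858, -12.336], TCP at [0.132, -0.534, 0.242] pointing down, gripper open.
Joint ranges: [-178.18, 178.18], [-50.72, 133.34], [12.68, 142.11], [-81.47, 261.47], [9.98, 163.14], [-165.26, 165.26]. Speed limits (degrees/s): [136.94, 136.94, 180, 180, 180, 180].

### API

Orientations are given as a 3x3 rotation matrix whose columns are the frame's x, y, z axes.
In Python, from rig import env gives the robot as it stands.
- The arm moves only by the tool carry_out, never from a script. Its argument "motion" is a list that holds one entry, the list of rows, each a list of 7 numbers: the shift along the tool's x, y, z in cm, then the turn, a rotation vector about the tool's x, y, z in rad, then the finger opening in cm, from 0 to 8.54. A call has 1 to 5 rows; each row is the pose to reach, as a shift and turn from the pose commanded when the call began, along the tool's axes at that moment; what a row does not reach only later rows make up. A row lasts 1/12 s, in which the tool goes at most 41.7 mm and 7.16 degrees, less where a joint would pass 70% of its speed; a pose out of reach is approached as far as the arm can. A call with a gripper value outside its range is refused whole. The fingers move at their own pace and stop on an object; "grip_force" is the grip in N (left out, the last holds). Time passes only in rows, so rows that repeat a pose let the fingers close. It gives the time, the measured TCP pose, the force and the opening at its end, in the units of the state.
- env.observe(): the state, without advancing time (a new reading comes with each control period).
- env.get_image(name): name is "scene" or "top"; returns a dict with "image" (400x640x3 uint8, red, green, blue), "fov_y" (degrees; the focal length in pixels is half the picture's height over the tangent of half this angle, whatever the lens; pixels are square), "cx", "cy" (the principal point, pixels), "R" (3x3) and "t" (3): a world point X has camera coordinates R X + t. Camera axes: x right, y down, z forward; pixel columns grow to the right and rows downward; lengths in m; the calibration is good to about 2 mm. A picture is of the moment at which its call begins. There is no depth.
- env.close_job(): hands the job in, once; it reports no verdict.
The state is a dict: "time_s": time; "q": joint angles; "qvel": joint speeds; "joint_efforts": joint torques, N m; "position": TCP position; "tool_rot": TCP orientation; "ft_force": force on the tool from outside, world axes, zero at the start; "wrist_torque": the same for the moment, N m; "grip_width": finger opening in m.
Only numpy, scipy, OpenCV 4.12 (cv2) and the standard library are available. Lean on these libraries where they do the work, as an engineer would, in place of code of your own. Each camera call takes 0.05 s, during which the arm holds its last target. There are 200 camera calls.

## Working session

There is one attempt and no reset: what is moved stays moved. The work goes in short steps, Python scripts to look and compute and a tool call to move; the robot and the scene stay as the last step left them, time stands still between calls to the robot, and variables do not carry over. Pictures are saved under pics/ and viewed, on a budget of 10 in all, crops included, one or two more only if the job needs it, and the job is handed in when it is done.

Besides the shell and the picture viewer there is one more tool, called after "Request:" by a JSON object that holds its "fn" and its "kwargs". carry_out: Moves the arm, as the interface text tells. Its arguments: {"type":"object","properties":{"motion":{"type":"array","items":{"type":"array","items":{"type":"array","items":{"type":"number"}}}},"grip_force":{"type":"number"}},"required":["motion"]}

```bash
mkdir -p pics; ls; cat > h.py <<'E'
import numpy as np,cv2
from rig import env
np.set_printoptions(precision=4,suppress=True)
def ray(im,u,v,z):
    f=im["image"].shape[0]/2/np.tan(np.radians(im["fov_y"])/2)
    R=np.array(im["R"]);t=np.array(im["t"])
    d=R.T@np.array([(u-im["cx"])/f,(v-im["cy"])/f,1]);c=-R.T@t
    return c+d*(z-c[2])/d[2]
def proj(im,X):
    f=im["image"].shape[0]/2/np.tan(np.radians(im["fov_y"])/2)
    p=np.array(im["R"])@np.array(X)+np.array(im["t"])
    return p[:2]/p[2]*f+[im["cx"],im["cy"]]
def save(im,n,box=None,k=1):
    a=im["image"][...,::-1]
    if box: a=a[box[1]:box[3],box[0]:box[2]]
    cv2.imwrite("pics/"+n,cv2.resize(a,None,fx=k,fy=k,interpolation=cv2.INTER_CUBIC))
E
python3 - <<'E'
from h import *
for n in("top","scene"):
    im=env.get_image(n);save(im,n+"0.png",k=1.25)
    print(n,im["fov_y"],im["cx"],im["cy"],-np.array(im["R"]).T@im["t"],[k for k in im]);np.save(n+"0.npy",im,allow_pickle=True)
print(env.observe())
E
```

```text
pics
top 52.83954373228895 316.9562308103059 195.5786159411201 [ 0.493  -0.1708  0.9351] ['image', 'fov_y', 'cx', 'cy', 'R', 't']
scene 46.4429845978502 324.33578717866936 195.47131058993133 [0.0334 0.4202 0.9577] ['image', 'fov_y', 'cx', 'cy', 'R', 't']
{'time_s': 0.1, 'q': array([-88.4246,  21.8388,  74.3794,   0.0014,  83.8591, -12.3347]), 'qvel': array([-0.0417, -0.1812, -0.1387, -0.0999,  0.0296,  0.0603]), 'joint_efforts': array([  0.0037, -44.922 , -23.1654,  -0.0002,   0.0037,   0.    ]), 'position': array([ 0.1322, -0.5336,  0.2418]), 'tool_rot': array([[-0.    ,  0.2404, -0.9707],
       [ 0.0013, -0.9707, -0.2404],
       [-1.    , -0.0013, -0.0003]]), 'ft_force': array([-0.2986,  0.1366, -0.2454]), 'wrist_torque': array([-0.0214, -0.0061,  0.0202]), 'grip_width': 0.08544230722647679}
```

View pics/top0.png

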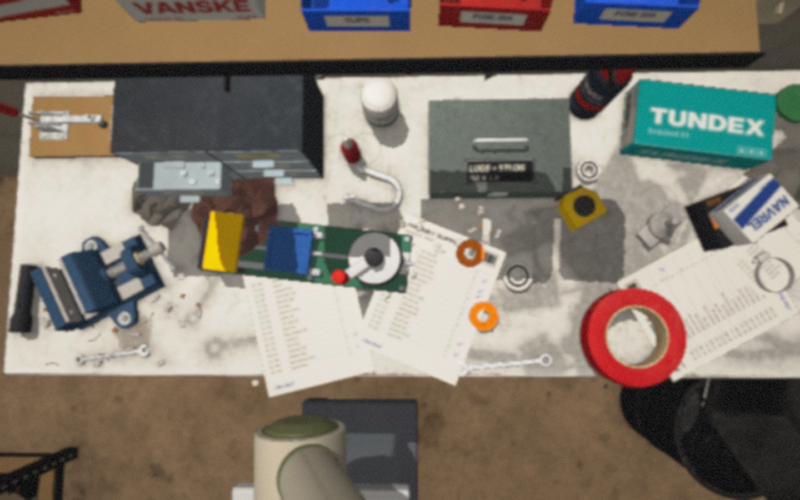

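View pics/scene0.png

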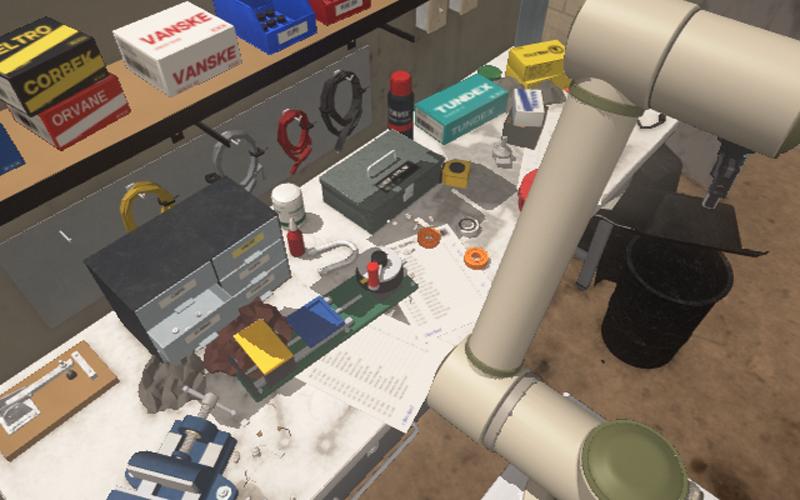

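The top view shows a steel ring at (517,278), a smaller steel ring at (587,172), and two orange look-alikes at (470,252) and (483,316). The steel ring at (517,278) fits: it is the larger one and lies to the right of the machine. The machine runs from the drum at about (375,257) to the bridge at (222,242), and the handle is at (339,276). I'll confirm this in an enlarged crop.

```bash
python3 - <<'E'
from h import *
im=np.load("top0.npy",allow_pickle=True).item();save(im,"crop1.png",(150,120,490,310),2.35)
g=lambda u,v,z:ray(im,u/1.25,v/1.25,z)
for n,u,v,z in[("bear",517,278,.016),("small",587,172,.012),("or1",470,252,.016),("or2",483,316,.016),("nut axis",375,257,.1),("handle top",339,276,.147)]:print(n,g(u,v,z))
a=im["image"][170:260,360:430].astype(int)
E
```

```text
bear [ 0.5243 -0.3578  0.016 ]
small [ 0.7197 -0.4919  0.012 ]
or1 [ 0.5718 -0.2739  0.016 ]
or2 [ 0.4561 -0.2954  0.016 ]
nut axis [ 0.5569 -0.1067  0.1   ]
handle top [ 0.5236 -0.0537  0.147 ]
```

View pics/crop1.png

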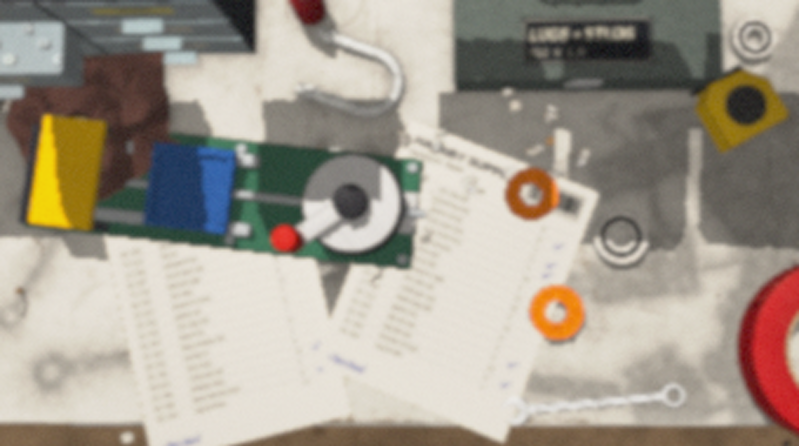

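The crop confirms the steel ring at crop (622,241). Its diameter is about 55 px, or 53 mm, against about 46 px for the other ring at (753,40). The handle top is at (285,237), the axis at (350,202), and the blue carriage spans about (155,142) to (225,233). Next I'll fit the machine pose.

```bash
python3 - <<'E'
from h import *
im=np.load("top0.npy",allow_pickle=True).item();s=np.load("scene0.npy",allow_pickle=True).item()
g=lambda u,v,z:ray(im,u/2.35+150,v/2.35+120,z)
# refine by colour: blob centroids
hsv=cv2.cvtColor(im["image"],cv2.COLOR_RGB2HSV)
def blob(lo,hi,box):
    m=np.zeros(hsv.shape[:2],np.uint8);x0,y0,x1,y1=box
    m[y0:y1,x0:x1]=cv2.inRange(hsv,lo,hi)[y0:y1,x0:x1]
    n,l,st,c=cv2.connectedComponentsWithStats(m);k=1+np.argmax(st[1:,4])
    p=np.argwhere(l==k)[:,::-1].astype(np.float32);return c[k],st[k],cv2.minAreaRect(p)
B=(150,120,490,310)
bl=blob((100,100,40),(130,255,255),(200,170,260,230));ye=blob((20,120,60),(35,255,255),(155,160,205,225));rd=blob((0,170,120),(6,255,255),(255,205,285,235))
for n,b,z in(("blue",bl,.042),("yel",ye,.068),("red",rd,.14)):
    print(n,b[0],b[1],b[2]);print([ray(im,*p,z)[:2] for p in cv2.boxPoints(b[2])],ray(im,*b[2][0],z))
print("axis",g(350,202,.1),"handle",g(285,237,.147),"bear",g(622,241,.016))
print("base R corners",g(420,160,.02),g(411,267,.02),"base L",g(22,222,.02))
E
```

```text
blue [230.8357 199.6487] [ 211  181   40   39 1278] ((230.64999389648438, 199.4500274658203), (36.48670959472656, 36.34529113769531), 8.13010311126709)
[array([0.5412, 0.0998]), array([0.6226, 0.0902]), array([0.6104, 0.0078]), array([0.5295, 0.0181])] [0.5757 0.0539 0.042 ]
yel [177.8824 193.2984] [ 161  169   35   49 1344] ((177.9399871826172, 192.91998291015625), (28.991378784179688, 48.790367126464844), 8.13010311126709)
[array([0.5398, 0.202 ]), array([0.6466, 0.1907]), array([0.637 , 0.1262]), array([0.5307, 0.1382])] [0.5882 0.1643 0.068 ]
red [270.8041 220.8763] [266 216  11  11  97] ((271.0, 221.0), (10.0, 10.0), 90.0)
[array([ 0.5334, -0.0422]), array([ 0.5333, -0.0621]), array([ 0.5135, -0.0623]), array([ 0.5136, -0.0424])] [ 0.5234 -0.0522  0.14  ]
axis [ 0.5561 -0.1044  0.1   ] handle [ 0.5235 -0.0538  0.147 ] bear [ 0.524  -0.3602  0.016 ]
base R corners [ 0.603  -0.1662  0.02  ] [ 0.4992 -0.1572  0.02  ] base L [0.5436 0.2245 0.02  ]
```

```bash
cat >> h.py <<'E'
def d(*X):
    o=env.observe();p=np.array(X)-o["position"]
    print("t",o["time_s"],"pos",o["position"],"F",o["ft_force"],"w",round(o["grip_width"],4),"to",X,"tool cm",(o["tool_rot"].T@p)*100)
E
python3 - <<'E'
from h import *
d(.524,-.360,.12)
print(env.observe()["tool_rot"])
E
```

```text
t 0.1 pos [ 0.1322 -0.5336  0.2418] F [-0.2986  0.1366 -0.2454] w 0.0854 to (0.524, -0.36, 0.12) tool cm [ 12.1993  -7.4181 -42.1983]
[[-0.      0.2404 -0.9707]
 [ 0.0013 -0.9707 -0.2404]
 [-1.     -0.0013 -0.0003]]
```

Request:
{"fn": "carry_out", "kwargs": {"motion": [[[0.6,-0.5,-2.8,0,0,0,8.5],[1.4,-1,-5.6,0,0,0,8.5],[2.2,-1.5,-8.4,0,0,0,8.5],[3,-2,-11.2,0,0,0,8.5],[4,-2.5,-14,0,0,0,8.5]]]}}

```text
time_s: 0.52
position: [0.2632, -0.4752, 0.202]
tool_rot: [[-0.0, 0.24, -0.971], [0.0, -0.971, -0.24], [-1.0, -0.0, -0.0]]
ft_force: [0.6, -0.1, -0.7]
grip_width: 0.085
```

Request:
{"fn": "carry_out", "kwargs": {"motion": [[[0.8,-0.5,-2.8,0,0,0,8.5],[1.6,-1,-5.6,0,0,0,8.5],[2.4,-1.5,-8.4,0,0,0,8.5],[3.2,-2,-11.2,0,0,0,8.5],[4,-2.5,-14,0,0,0,8.5]]]}}

```text
time_s: 0.93
position: [0.3931, -0.4171, 0.1616]
tool_rot: [[-0.0, 0.24, -0.971], [0.001, -0.971, -0.24], [-1.0, -0.001, 0.0]]
ft_force: [0.2, -0.2, -0.5]
grip_width: 0.0854
```

Request:
{"fn": "carry_out", "kwargs": {"motion": [[[0.8,-0.5,-3,0,0,0,8.5],[1.6,-1,-6,0,0,0,8.5],[2.4,-1.5,-9,0,0,0,8.5],[3.2,-2,-12,0,0,0,8.5],[4.2,-2.4,-14.2,0,0,0,8.5]]]}}

```text
time_s: 1.35
position: [0.5261, -0.3592, 0.1197]
tool_rot: [[0.0, 0.242, -0.97], [0.0, -0.97, -0.242], [-1.0, -0.0, -0.0]]
ft_force: [-0.2, 0.7, -0.9]
grip_width: 0.0847
```

Request:
{"fn": "carry_out", "kwargs": {"motion": [[[0,0,0,0,0,0,8.5],[0,0,0,0,0,0,8.5]]]}}

```text
time_s: 1.52
position: [0.5244, -0.3597, 0.1192]
tool_rot: [[-0.002, 0.242, -0.97], [0.001, -0.97, -0.242], [-1.0, -0.002, 0.001]]
ft_force: [-0.4, -0.2, 0.1]
grip_width: 0.0851
```

```bash
python3 - <<'E'
from h import *
im=env.get_image("scene");save(im,"s1.png",(280,80,520,260),3.3)
d(.524,-.360,.02)
for X in[(.524,-.36,.0),(.524,-.36,.016)]:print((proj(im,X)-[280,80])*3.3)
E
```

```text
t 1.5667 pos [ 0.5238 -0.3605  0.12  ] F [-0.469  -0.1653 -0.4383] w 0.0848 to (0.524, -0.36, 0.02) tool cm [ 9.9955 -0.0333 -0.0397]
[313.3444 341.5444]
[315.0578 328.609 ]
```

View pics/s1.png

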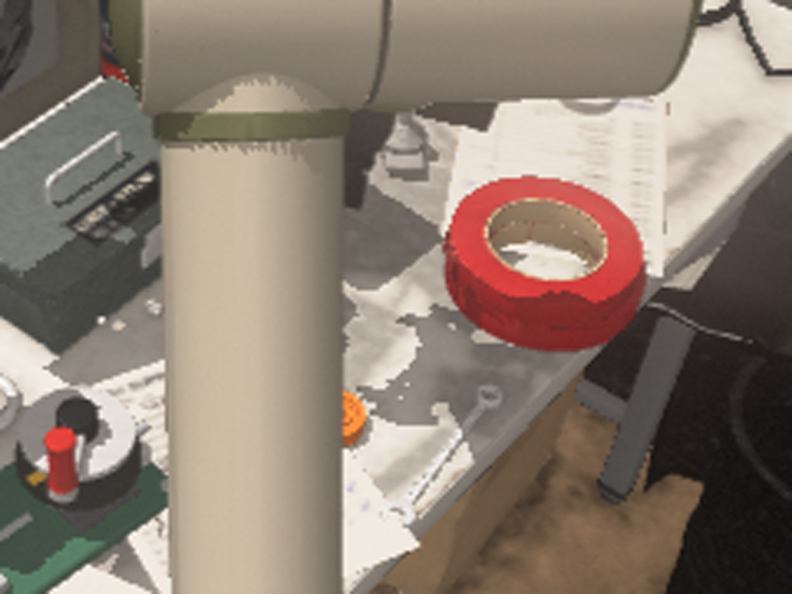

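The arm hides the bearing, but the TCP is right over the measured point. I'll descend with the jaws at 66 mm and touch the table gently to find the true fingertip height at this opening.

Request:
{"fn": "carry_out", "kwargs": {"motion": [[[2,0,0,0,0,0,6.6],[4,0,0,0,0,0,6.6],[6,0,0,0,0,0,6.6],[8,0,0,0,0,0,6.6],[9,0,0,0,0,0,6.6]]], "grip_force": 40}}

```text
time_s: 1.98
position: [0.5224, -0.3609, 0.0286]
tool_rot: [[-0.002, 0.239, -0.971], [0.002, -0.971, -0.239], [-1.0, -0.002, 0.001]]
ft_force: [-0.5, -0.8, -1.0]
grip_width: 0.0659
```

Request:
{"fn": "carry_out", "kwargs": {"motion": [[[0.4,0,0,0,0,0,6.6],[0.8,0,0,0,0,0,6.6],[1.0,0,0,0,0,0,6.6],[1.2,0,0,0,0,0,6.6]]]}}

```text
time_s: 2.32
position: [0.5243, -0.3611, 0.0192]
tool_rot: [[0.001, 0.24, -0.971], [-0.001, -0.971, -0.24], [-1.0, 0.002, -0.001]]
ft_force: [0.7, -0.4, 0.5]
grip_width: 0.0661
```

Request:
{"fn": "carry_out", "kwargs": {"motion": [[[0.1,0,0,0,0,0,6.6],[0.2,0,0,0,0,0,6.6],[0.2,0,0,0,0,0,6.6]]]}}

```text
time_s: 2.57
position: [0.5241, -0.3606, 0.0165]
tool_rot: [[0.0, 0.24, -0.971], [-0.0, -0.971, -0.24], [-1.0, 0.0, -0.0]]
ft_force: [0.7, 0.2, -0.9]
grip_width: 0.0659
```

Request:
{"fn": "carry_out", "kwargs": {"motion": [[[0.1,0,0,0,0,0,6.6],[0.2,0,0,0,0,0,6.6],[0.3,0,0,0,0,0,6.6],[0.3,0,0,0,0,0,6.6]]]}}

```text
time_s: 2.9
position: [0.524, -0.3605, 0.0131]
tool_rot: [[-0.0, 0.24, -0.971], [0.0, -0.971, -0.24], [-1.0, -0.0, 0.0]]
ft_force: [0.1, -0.4, 0.4]
grip_width: 0.0661
```

Request:
{"fn": "carry_out", "kwargs": {"motion": [[[0.1,0,0,0,0,0,6.6],[0.2,0,0,0,0,0,6.6],[0.2,0,0,0,0,0,6.6]]]}}

```text
time_s: 3.15
position: [0.524, -0.3605, 0.0111]
tool_rot: [[-0.0, 0.24, -0.971], [0.0, -0.971, -0.24], [-1.0, -0.0, 0.0]]
ft_force: [0.2, -0.3, 0.8]
grip_width: 0.0661
```

Request:
{"fn": "carry_out", "kwargs": {"motion": [[[0.1,0,0,0,0,0,6.6],[0.2,0,0,0,0,0,6.6],[0.2,0,0,0,0,0,6.6]]]}}

```text
time_s: 3.4
position: [0.524, -0.3605, 0.0091]
tool_rot: [[-0.0, 0.24, -0.971], [0.0, -0.971, -0.24], [-1.0, -0.0, 0.0]]
ft_force: [-0.3, -0.1, 0.1]
grip_width: 0.0661
```

Request:
{"fn": "carry_out", "kwargs": {"motion": [[[0.1,0,0,0,0,0,6.6],[0.2,0,0,0,0,0,6.6],[0.2,0,0,0,0,0,6.6]]]}}

```text
time_s: 3.65
position: [0.524, -0.3605, 0.0071]
tool_rot: [[-0.0, 0.24, -0.971], [0.0, -0.971, -0.24], [-1.0, -0.0, 0.0]]
ft_force: [0.2, 0.4, -0.6]
grip_width: 0.0659
```

Request:
{"fn": "carry_out", "kwargs": {"motion": [[[0.1,0,0,0,0,0,6.6],[0.15,0,0,0,0,0,6.6],[0.15,0,0,0,0,0,6.6]]]}}

```text
time_s: 3.9
position: [0.524, -0.3605, 0.0057]
tool_rot: [[-0.0, 0.24, -0.971], [0.0, -0.971, -0.24], [-1.0, -0.0, 0.0]]
ft_force: [-0.3, -0.7, -0.5]
grip_width: 0.0659
```

Request:
{"fn": "carry_out", "kwargs": {"motion": [[[0.1,0,0,0,0,0,6.6],[0.15,0,0,0,0,0,6.6],[0.15,0,0,0,0,0,6.6]]]}}

```text
time_s: 4.15
position: [0.5241, -0.3606, 0.0045]
tool_rot: [[0.0, 0.24, -0.971], [-0.0, -0.971, -0.24], [-1.0, 0.0, -0.0]]
ft_force: [-0.4, 0.1, 2.2]
grip_width: 0.066
```

The tips touch at TCP z of about 5 mm, so I'll rise 11 mm. When closed on 52 mm the tips should then sit about 7.5 mm up.

Request:
{"fn": "carry_out", "kwargs": {"motion": [[[-0.6,0,0,0,0,0,6.6],[-1.1,0,0,0,0,0,6.6],[-1.1,0,0,0,0,0,5.6],[-1.1,0,0,0,0,0,4.5],[-1.1,0,0,0,0,0,4.5]]], "grip_force": 40}}

```text
time_s: 4.57
position: [0.5244, -0.3609, 0.0166]
tool_rot: [[0.001, 0.241, -0.971], [-0.001, -0.971, -0.241], [-1.0, 0.002, -0.001]]
ft_force: [-1.6, 1.9, 9.2]
grip_width: 0.0493
```

Request:
{"fn": "carry_out", "kwargs": {"motion": [[[0,0,0,0,0,0,4.5],[0,0,0,0,0,0,4.5],[0,0,0,0,0,0,4.5],[-0.5,0,0,0,0,0,4.5],[-1.5,0,0,0,0,0,4.5]]]}}

```text
time_s: 4.98
position: [0.5235, -0.36, 0.0295]
tool_rot: [[-0.002, 0.24, -0.971], [0.002, -0.971, -0.24], [-1.0, -0.002, 0.001]]
ft_force: [-0.1, 0.7, -1.5]
grip_width: 0.0494
```

Request:
{"fn": "carry_out", "kwargs": {"motion": [[[-2,0,0,0,0,0,4.5],[-4,0,0,0,0,0,4.5],[-7,0,0,0,0,0,4.5],[-10,0,0,0,0,0,4.5],[-13,0,0,0,0,0,4.5]]]}}

```text
time_s: 5.4
position: [0.5238, -0.3603, 0.1621]
tool_rot: [[-0.0, 0.24, -0.971], [0.0, -0.971, -0.24], [-1.0, -0.0, 0.0]]
ft_force: [0.3, -1.4, -1.7]
grip_width: 0.0493
```

```bash
python3 - <<'E'
from h import *
d(.5750,.0545,.16)
im=env.get_image("top");save(im,"t2.png",(340,140,480,250),5.5)
E
```

```text
t 5.4 pos [ 0.5238 -0.3603  0.1621] F [ 0.2633 -1.388  -1.6726] w 0.0493 to (0.575, 0.0545, 0.16) tool cm [  0.2228 -39.0287 -14.944 ]
```

View pics/t2.png

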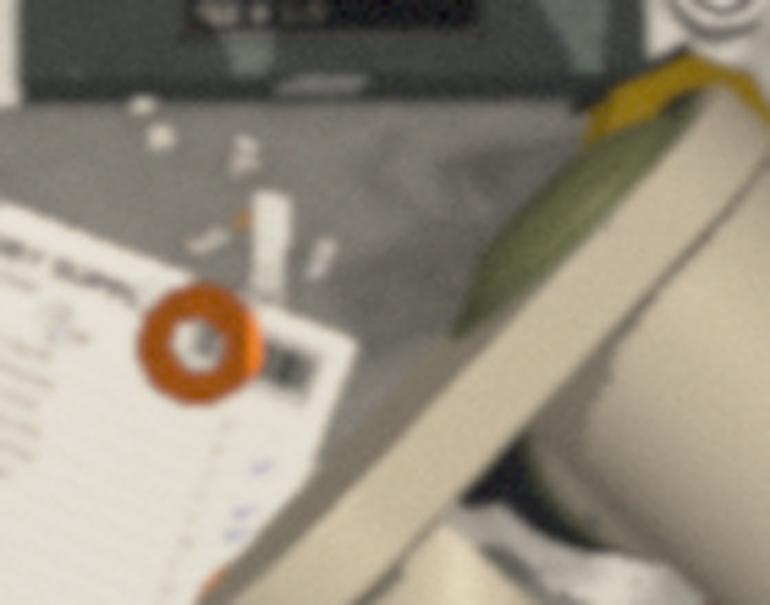

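Only the arm shows in this view. The measured width is 49 mm and the extra weight about 1.3 N, which means the bearing is held. I'll carry it over the nest and check there.

Request:
{"fn": "carry_out", "kwargs": {"motion": [[[-1,-2.6,-1,0,0,0,4.5],[-2,-5.2,-2,0,0,0,4.5],[-3,-7.8,-3,0,0,0,4.5],[-3,-10.4,-4,0,0,0,4.5],[-3,-13,-5,0,0,0,4.5]]]}}

```text
time_s: 5.87
position: [0.5413, -0.2211, 0.1913]
tool_rot: [[0.001, 0.24, -0.971], [-0.001, -0.971, -0.24], [-1.0, 0.001, -0.001]]
ft_force: [0.0, -0.1, -2.0]
grip_width: 0.0495
```

Request:
{"fn": "carry_out", "kwargs": {"motion": [[[0,-2.6,-1,0,0,0,4.5],[0,-5.2,-2,0,0,0,4.5],[0,-7.8,-3,0,0,0,4.5],[0,-10.4,-4,0,0,0,4.5],[0,-13,-5,0,0,0,4.5]]]}}

```text
time_s: 6.28
position: [0.5584, -0.0827, 0.1906]
tool_rot: [[-0.0, 0.24, -0.971], [0.0, -0.971, -0.24], [-1.0, -0.0, 0.0]]
ft_force: [0.0, -0.6, -1.4]
grip_width: 0.0495
```

Request:
{"fn": "carry_out", "kwargs": {"motion": [[[0,-2.6,-1,0,0,0,4.5],[0,-5.2,-2,0,0,0,4.5],[0,-7.8,-3,0,0,0,4.5],[0,-10.4,-4,0,0,0,4.5],[0,-13,-4.9,0,0,0,4.5]]]}}

```text
time_s: 6.7
position: [0.5748, 0.0553, 0.1906]
tool_rot: [[-0.0, 0.24, -0.971], [0.0, -0.971, -0.24], [-1.0, -0.0, 0.0]]
ft_force: [0.3, -0.1, -1.7]
grip_width: 0.0501
```

Request:
{"fn": "carry_out", "kwargs": {"motion": [[[2,0,0,0,0,0,4.5],[4,0,0,0,0,0,4.5],[6,0,0,0,0,0,4.5],[8,0,0,0,0,0,4.5],[8,0,0,0,0,0,4.5]]]}}

```text
time_s: 7.12
position: [0.573, 0.0541, 0.1071]
tool_rot: [[-0.007, 0.24, -0.971], [0.001, -0.971, -0.24], [-1.0, -0.002, 0.006]]
ft_force: [-0.3, 0.4, -1.8]
grip_width: 0.049
```

```bash
python3 - <<'E'
from h import *
d(.5750,.0545,.055)
im=env.get_image("scene");np.save("s3.npy",im,allow_pickle=True);save(im,"s3.png",(190,170,340,280),5.3)
p=env.observe()["position"];r=env.observe()["tool_rot"]
for n,X in(("bear expected ctr",p+[0,0,-.0075]),("nest",(.575,.0545,.042))):print(n,(proj(im,X)-[190,170])*5.3)
E
```

```text
t 7.1167 pos [0.573  0.0541 0.1071] F [-0.2792  0.3687 -1.8086] w 0.049 to (0.575, 0.0545, 0.055) tool cm [ 5.2042  0.0172 -0.2352]
bear expected ctr [318.967  370.0041]
nest [330.924  449.5146]
```

View pics/s3.png

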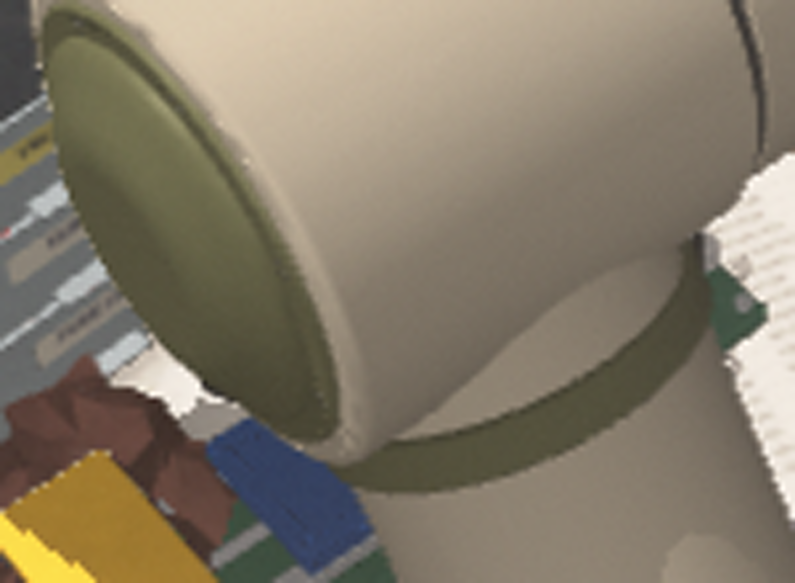

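The arm blocks this view as well. I'll lower by feel; the bearing should touch the nest floor at a TCP z of about 0.052.

Request:
{"fn": "carry_out", "kwargs": {"motion": [[[1,0,-0.1,0,0,0,4.5],[2,0,-0.1,0,0,0,4.5],[3,0,-0.1,0,0,0,4.5],[4,0,-0.1,0,0,0,4.5],[4,0,-0.1,0,0,0,4.5]]]}}

```text
time_s: 7.58
position: [0.5749, 0.0541, 0.0682]
tool_rot: [[-0.004, 0.24, -0.971], [0.0, -0.971, -0.24], [-1.0, -0.001, 0.003]]
ft_force: [-1.0, 0.3, -1.6]
grip_width: 0.0496
```

Request:
{"fn": "carry_out", "kwargs": {"motion": [[[0.3,0,0,0,0,0,4.5],[0.6,0,0,0,0,0,4.5],[0.9,0,0,0,0,0,4.5],[0.9,0,0,0,0,0,4.5]]]}}

```text
time_s: 7.92
position: [0.5758, 0.0541, 0.061]
tool_rot: [[-0.0, 0.24, -0.971], [0.0, -0.971, -0.24], [-1.0, -0.0, 0.0]]
ft_force: [0.3, -0.9, -1.9]
grip_width: 0.0495
```

Request:
{"fn": "carry_out", "kwargs": {"motion": [[[0.1,0,0,0,0,0,4.5],[0.2,0,0,0,0,0,4.5],[0.2,0,0,0,0,0,4.5]]]}}

```text
time_s: 8.17
position: [0.5759, 0.0541, 0.0593]
tool_rot: [[0.0, 0.24, -0.971], [0.0, -0.971, -0.24], [-1.0, 0.0, -0.0]]
ft_force: [0.2, 0.7, -0.5]
grip_width: 0.0497
```

Request:
{"fn": "carry_out", "kwargs": {"motion": [[[0.1,0,0,0,0,0,4.5],[0.2,0,0,0,0,0,4.5],[0.2,0,0,0,0,0,4.5]]]}}

```text
time_s: 8.42
position: [0.5758, 0.0541, 0.0572]
tool_rot: [[-0.0, 0.24, -0.971], [0.0, -0.971, -0.24], [-1.0, -0.0, 0.0]]
ft_force: [0.0, -0.9, -1.6]
grip_width: 0.0496
```

Request:
{"fn": "carry_out", "kwargs": {"motion": [[[0.1,0,0,0,0,0,4.5],[0.2,0,0,0,0,0,4.5],[0.2,0,0,0,0,0,4.5]]]}}

```text
time_s: 8.67
position: [0.5758, 0.054, 0.0551]
tool_rot: [[-0.0, 0.24, -0.971], [0.0, -0.971, -0.24], [-1.0, -0.0, 0.0]]
ft_force: [0.4, -0.7, -0.9]
grip_width: 0.0493
```

Request:
{"fn": "carry_out", "kwargs": {"motion": [[[0.1,0,0,0,0,0,4.5],[0.15,0,0,0,0,0,4.5],[0.15,0,0,0,0,0,4.5]]]}}

```text
time_s: 8.92
position: [0.5758, 0.0541, 0.0537]
tool_rot: [[-0.0, 0.24, -0.971], [0.0, -0.971, -0.24], [-1.0, -0.0, 0.0]]
ft_force: [0.9, 0.0, -1.1]
grip_width: 0.0495
```

Below rim height with no contact force, so it is inside the nest.

Request:
{"fn": "carry_out", "kwargs": {"motion": [[[0.1,0,0,0,0,0,4.5],[0.1,0,0,0,0,0,4.5]]]}}

```text
time_s: 9.08
position: [0.576, 0.0541, 0.053]
tool_rot: [[0.0, 0.24, -0.971], [-0.0, -0.971, -0.24], [-1.0, 0.0, -0.0]]
ft_force: [0.5, 0.1, -1.0]
grip_width: 0.0493
```

Request:
{"fn": "carry_out", "kwargs": {"motion": [[[0.1,0,0,0,0,0,4.5],[0.1,0,0,0,0,0,4.5]]]}}

```text
time_s: 9.25
position: [0.576, 0.0541, 0.0528]
tool_rot: [[0.001, 0.241, -0.971], [-0.0, -0.971, -0.241], [-1.0, 0.0, -0.001]]
ft_force: [-2.5, 1.2, 7.0]
grip_width: 0.0496
```

Request:
{"fn": "carry_out", "kwargs": {"motion": [[[-0.1,0,0,0,0,0,5.5],[-0.1,0,0,0,0,0,6.8],[-0.1,0,0,0,0,0,6.8],[-0.1,0,0,0,0,0,6.8]]]}}

```text
time_s: 9.58
position: [0.5759, 0.054, 0.0527]
tool_rot: [[-0.0, 0.24, -0.971], [0.0, -0.971, -0.24], [-1.0, -0.0, 0.0]]
ft_force: [0.1, -0.3, -0.3]
grip_width: 0.068
```

Request:
{"fn": "carry_out", "kwargs": {"motion": [[[-1,0,0,0,0,0,6.8],[-3,0,0,0,0,0,6.8],[-6,0,0,0,0,0,6.8],[-10,0,0,0,0,0,6.8],[-14,0,0,0,0,0,6.8]]]}}

```text
time_s: 10.0
position: [0.5753, 0.0541, 0.1947]
tool_rot: [[-0.001, 0.24, -0.971], [0.0, -0.971, -0.24], [-1.0, -0.0, 0.001]]
ft_force: [0.3, -0.4, -0.0]
grip_width: 0.0675
```

Request:
{"fn": "carry_out", "kwargs": {"motion": [[[-2,2.6,2,0,0,0,5],[-4,5.2,4,0,0,0,5],[-6,7.8,6,0,0,0,5],[-6,10.4,8,0,0,0,5],[-6,13,10,0,0,0,5]]]}}

```text
time_s: 10.42
position: [0.5095, -0.0974, 0.2548]
tool_rot: [[0.003, 0.241, -0.971], [-0.001, -0.971, -0.241], [-1.0, 0.002, -0.003]]
ft_force: [1.3, -1.0, 0.3]
grip_width: 0.0501
```

Request:
{"fn": "carry_out", "kwargs": {"motion": [[[0,2.6,2,0,0,0,5],[0,5.2,4,0,0,0,5],[0,7.8,6,0,0,0,5],[0,10.4,8,0,0,0,5],[0,13,10,0,0,0,5]]]}}

```text
time_s: 10.83
position: [0.4433, -0.2476, 0.2537]
tool_rot: [[0.001, 0.24, -0.971], [-0.001, -0.971, -0.24], [-1.0, 0.001, -0.0]]
ft_force: [0.4, -0.3, -0.2]
grip_width: 0.0499
```

```bash
python3 - <<'E'
from h import *
d(.5235,-.0535,.2)
im=env.get_image("top");np.save("t4.npy",im,allow_pickle=True);save(im,"t4.png",(200,150,360,270),5)
s=env.get_image("scene");np.save("s4.npy",s,allow_pickle=True)
a=cv2.resize(im["image"][150:260,200:350,::-1],None,fx=2.6,fy=2.6,interpolation=2);b=cv2.resize(s["image"][170:280,190:340,::-1],None,fx=2.6,fy=2.6,interpolation=2)
cv2.imwrite("pics/both4.png",np.hstack([a,b]))
E
```

```text
t 10.8333 pos [ 0.4433 -0.2476  0.2537] F [ 0.3702 -0.3057 -0.1994] w 0.0499 to (0.5235, -0.0535, 0.2) tool cm [  5.3602 -16.9204 -12.4515]
```

View pics/both4.png

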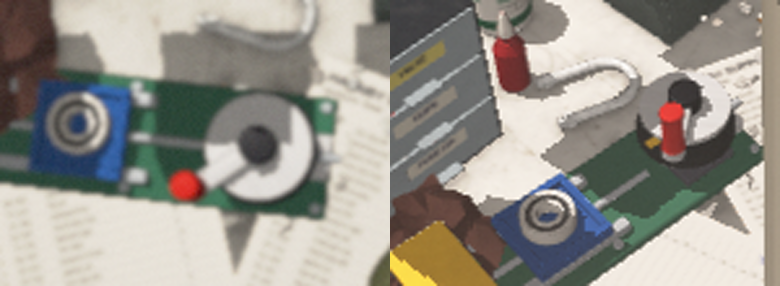

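The bearing lies flat in the nest, at left panel (77,124) inside the blue square spanning 32–128 and in the right panel at (548,218). The handle is unmoved at left (186,186). Axis estimate (0.5565,-0.1045), handle (0.5227,-0.0525). Next I'll move over the handle and grip it.

Request:
{"fn": "carry_out", "kwargs": {"motion": [[[0,-3.4,-2.5,0,0,0,5],[0,-6.8,-5,0,0,0,5],[0,-10.2,-7.4,0,0,0,5],[1,-13.6,-9.9,0,0,0,5],[3,-17,-12.4,0,0,0,5]]]}}

```text
time_s: 11.35
position: [0.5222, -0.0554, 0.228]
tool_rot: [[0.005, 0.241, -0.971], [-0.001, -0.971, -0.241], [-1.0, 0.002, -0.004]]
ft_force: [1.2, -0.7, 0.3]
grip_width: 0.0503
```

Request:
{"fn": "carry_out", "kwargs": {"motion": [[[1,0,0,0,0,0,5],[2,0,0,0,0,0,5],[2,0,0,0,0,0,5]]]}}

```text
time_s: 11.6
position: [0.5205, -0.0564, 0.2048]
tool_rot: [[-0.003, 0.242, -0.97], [0.001, -0.97, -0.242], [-1.0, -0.002, 0.003]]
ft_force: [-0.1, 0.1, -0.2]
grip_width: 0.0503
```

```bash
python3 - <<'E'
from h import *
d(.5227,-.0525,.118)
b=np.load("t4.npy",allow_pickle=True).item();s=np.load("s4.npy",allow_pickle=True).item()
print("bearing",ray(b,77/2.6+200,124/2.6+150,.052),"handle top",ray(b,186/2.6+200,186/2.6+150,.147), "scene handle top",ray(s,(671-390)/2.6+190,112/2.6+170,.147))
print("nut top/scene",ray(b,260/2.6+200,145/2.6+150,.1),ray(s,(686-390)/2.6+190,95/2.6+170,.1))
E
```

```text
t 11.6 pos [ 0.5205 -0.0564  0.2048] F [-0.0627  0.1179 -0.1613] w 0.0503 to (0.5227, -0.0525, 0.118) tool cm [ 8.6799 -0.305  -0.3322]
bearing [0.5787 0.0538 0.052 ] handle top [ 0.5221 -0.0544  0.147 ] scene handle top [ 0.5211 -0.0498  0.147 ]
nut top/scene [ 0.5565 -0.1067  0.1   ] [ 0.5533 -0.1013  0.1   ]
```

Request:
{"fn": "carry_out", "kwargs": {"motion": [[[2,-0.3,-0.2,0,0,0,5],[4,-0.3,-0.2,0,0,0,5],[6,-0.3,-0.2,0,0,0,5],[8,-0.3,-0.2,0,0,0,5],[8.5,-0.3,-0.2,0,0,0,5]]]}}

```text
time_s: 12.02
position: [0.5214, -0.0543, 0.1194]
tool_rot: [[-0.003, 0.24, -0.971], [0.001, -0.971, -0.24], [-1.0, -0.002, 0.003]]
ft_force: [0.5, 0.8, 0.1]
grip_width: 0.0495
```

Request:
{"fn": "carry_out", "kwargs": {"motion": [[[0,0,0,0,0,0,4],[0,0,0,0,0,0,3],[0,0,0,0,0,0,1.5],[0,0,0,0,0,0,1.5],[0,0,0,0,0,0,1.5]]], "grip_force": 60}}

```text
time_s: 12.43
position: [0.5225, -0.0544, 0.122]
tool_rot: [[0.001, 0.241, -0.971], [-0.0, -0.971, -0.241], [-1.0, 0.0, -0.001]]
ft_force: [-2.5, 2.8, 2.8]
grip_width: 0.0187
```

Request:
{"fn": "carry_out", "kwargs": {"motion": [[[0,0,0,0,0,0,1.5],[0,0,0,0,0,0,1.5],[0,0,0,0,0,0,1.5]]]}}

```text
time_s: 12.68
position: [0.5224, -0.0546, 0.1212]
tool_rot: [[0.0, 0.24, -0.971], [-0.0, -0.971, -0.24], [-1.0, 0.0, -0.0]]
ft_force: [-1.5, 2.6, 2.8]
grip_width: 0.0184
```

Request:
{"fn": "carry_out", "kwargs": {"motion": [[[0.1,0,0,0,0,0,1.5],[0.2,0,0,0,0,0,1.5],[0.3,0,0,0,0,0,1.5],[0.4,0,0,0,0,0,1.5],[0.4,0,0,0,0,0,1.5]]]}}

```text
time_s: 13.1
position: [0.5223, -0.0546, 0.1169]
tool_rot: [[-0.0, 0.24, -0.971], [0.0, -0.971, -0.24], [-1.0, -0.0, 0.0]]
ft_force: [-1.7, 2.5, 3.8]
grip_width: 0.0183
```

Request:
{"fn": "carry_out", "kwargs": {"motion": [[[0.05,0,0,0,0,0,1.5],[0.1,0,0,0,0,0,1.5],[0.15,0,0,0,0,0,1.5],[0.15,0,0,0,0,0,1.5]]]}}

```text
time_s: 13.43
position: [0.5225, -0.0545, 0.1165]
tool_rot: [[0.001, 0.241, -0.971], [-0.0, -0.971, -0.241], [-1.0, 0.0, -0.001]]
ft_force: [-4.6, 3.8, 12.3]
grip_width: 0.0186
```

Request:
{"fn": "carry_out", "kwargs": {"motion": [[[0.04,0,0,0,0,0,1.5],[0.08,0,0,0,0,0,1.5],[0.1,0,0,0,0,0,1.5],[0.1,0,0,0,0,0,1.5]]]}}

```text
time_s: 13.77
position: [0.5226, -0.0544, 0.1163]
tool_rot: [[0.002, 0.241, -0.971], [-0.0, -0.971, -0.241], [-1.0, 0.001, -0.002]]
ft_force: [-6.2, 4.0, 20.2]
grip_width: 0.0185
```

```bash
cat > circ.py <<'E'
import sys
from h import *
# circ.py start_deg n_calls step_deg : rows (tool cm) along a 62 mm circle
a,n,s=float(sys.argv[1]),int(sys.argv[2]),float(sys.argv[3])
R=env.observe()["tool_rot"]
R=np.array([[0,.24,-.971],[0,-.971,-.24],[-1,0,0]])
c=lambda t:6.2*np.array([np.cos(np.radians(t)),np.sin(np.radians(t)),0])
for k in range(n):
    t0=a+5*s*k
    print(t0,[[round(v,2)+0 for v in (R.T@(c(t0+s*i)-c(t0)))[1:]] for i in range(1,6)])
E
python3 circ.py 123 12 6; python3 -c "
from h import *
d(.5227,-.0525,.118)"
```

```text
123.0 [[np.float64(0.24), np.float64(0.6)], [np.float64(0.55), np.float64(1.17)], [np.float64(0.91), np.float64(1.71)], [np.float64(1.33), np.float64(2.21)], [np.float64(1.8), np.float64(2.66)]]
153.0 [[np.float64(0.51), np.float64(0.4)], [np.float64(1.06), np.float64(0.74)], [np.float64(1.65), np.float64(1.02)], [np.float64(2.26), np.float64(1.25)], [np.float64(2.89), np.float64(1.4)]]
183.0 [[np.float64(0.64), np.float64(0.09)], [np.float64(1.29), np.float64(0.11)], [np.float64(1.94), np.float64(0.06)], [np.float64(2.58), np.float64(-0.05)], [np.float64(3.2), np.float64(-0.23)]]
213.0 [[np.float64(0.6), np.float64(-0.24)], [np.float64(1.17), np.float64(-0.55)], [np.float64(1.71), np.float64(-0.91)], [np.float64(2.21), np.float64(-1.33)], [np.float64(2.66), np.float64(-1.8)]]
243.0 [[np.float64(0.4), np.float64(-0.51)], [np.float64(0.74), np.float64(-1.06)], [np.float64(1.02), np.float64(-1.65)], [np.float64(1.25), np.float64(-2.26)], [np.float64(1.4), np.float64(-2.89)]]
273.0 [[np.float64(0.09), np.float64(-0.64)], [np.float64(0.11), np.float64(-1.29)], [np.float64(0.06), np.float
[... 742 characters left out ...]
0.24)], [np.float64(-1.17), np.float64(0.55)], [np.float64(-1.71), np.float64(0.91)], [np.float64(-2.21), np.float64(1.33)], [np.float64(-2.66), np.float64(1.8)]]
423.0 [[np.float64(-0.4), np.float64(0.51)], [np.float64(-0.74), np.float64(1.06)], [np.float64(-1.02), np.float64(1.65)], [np.float64(-1.25), np.float64(2.26)], [np.float64(-1.4), np.float64(2.89)]]
453.0 [[np.float64(-0.09), np.float64(0.64)], [np.float64(-0.11), np.float64(1.29)], [np.float64(-0.06), np.float64(1.94)], [np.float64(0.05), np.float64(2.58)], [np.float64(0.23), np.float64(3.2)]]
t 13.7667 pos [ 0.5226 -0.0544  0.1163] F [-6.1756  4.0432 20.1773] w 0.0185 to (0.5227, -0.0525, 0.118) tool cm [-0.1693 -0.1862 -0.0587]
```

Clutch force is about 20 N. Cranking in 30° calls (0.2 turn/s); the first two, then check.

Request:
{"fn": "carry_out", "kwargs": {"motion": [[[0,0.24,0.6,0,0,0,1.5],[0,0.55,1.17,0,0,0,1.5],[0,0.91,1.71,0,0,0,1.5],[0,1.33,2.21,0,0,0,1.5],[0,1.8,2.66,0,0,0,1.5]]]}}

```text
time_s: 14.18
position: [0.5034, -0.08, 0.1165]
tool_rot: [[0.008, 0.24, -0.971], [-0.004, -0.971, -0.24], [-1.0, 0.005, -0.007]]
ft_force: [6.5, -0.9, 9.5]
grip_width: 0.0186
```

Request:
{"fn": "carry_out", "kwargs": {"motion": [[[0,0.51,0.4,0,0,0,1.5],[0,1.06,0.74,0,0,0,1.5],[0,1.65,1.02,0,0,0,1.5],[0,2.26,1.25,0,0,0,1.5],[0,2.89,1.4,0,0,0,1.5]]]}}

```text
time_s: 14.6
position: [0.4993, -0.1117, 0.1167]
tool_rot: [[0.014, 0.239, -0.971], [-0.004, -0.971, -0.239], [-1.0, 0.007, -0.013]]
ft_force: [20.2, 4.9, 4.3]
grip_width: 0.0185
```

The three positions fit an axis at (0.5607,-0.1033), so my circle was about 4 mm off. That caused the radial load and cost down-force. I'll correct it before going on.

Request:
{"fn": "carry_out", "kwargs": {"motion": [[[0,0,-0.1,0,0,0,1.5],[0,0,-0.2,0,0,0,1.5],[0,0,-0.25,0,0,0,1.5],[0,0,-0.25,0,0,0,1.5]]]}}

```text
time_s: 14.93
position: [0.4998, -0.1108, 0.1165]
tool_rot: [[0.009, 0.24, -0.971], [-0.004, -0.971, -0.24], [-1.0, 0.006, -0.008]]
ft_force: [6.8, -0.5, 10.4]
grip_width: 0.0186
```

```bash
sed -i 's/round(v,2)+0/float(round(v,2))/' circ.py; python3 circ.py 188 12 6; python3 -c "
from h import *
d(.5227,-.0525,.118)"
```

```text
188.0 [[0.65, 0.03], [1.3, -0.0], [1.94, -0.11], [2.56, -0.27], [3.17, -0.51]]
218.0 [[0.58, -0.3], [1.12, -0.65], [1.63, -1.06], [2.08, -1.52], [2.49, -2.03]]
248.0 [[0.35, -0.55], [0.65, -1.12], [0.88, -1.73], [1.04, -2.36], [1.14, -3.0]]
278.0 [[0.03, -0.65], [-0.0, -1.3], [-0.11, -1.94], [-0.27, -2.56], [-0.51, -3.17]]
308.0 [[-0.3, -0.58], [-0.65, -1.12], [-1.06, -1.63], [-1.52, -2.08], [-2.03, -2.49]]
338.0 [[-0.55, -0.35], [-1.12, -0.65], [-1.73, -0.88], [-2.36, -1.04], [-3.0, -1.14]]
368.0 [[-0.65, -0.03], [-1.3, 0.0], [-1.94, 0.11], [-2.56, 0.27], [-3.17, 0.51]]
398.0 [[-0.58, 0.3], [-1.12, 0.65], [-1.63, 1.06], [-2.08, 1.52], [-2.49, 2.03]]
428.0 [[-0.35, 0.55], [-0.65, 1.12], [-0.88, 1.73], [-1.04, 2.36], [-1.14, 3.0]]
458.0 [[-0.03, 0.65], [0.0, 1.3], [0.11, 1.94], [0.27, 2.56], [0.51, 3.17]]
488.0 [[0.3, 0.58], [0.65, 1.12], [1.06, 1.63], [1.52, 2.08], [2.03, 2.49]]
518.0 [[0.55, 0.35], [1.12, 0.65], [1.73, 0.88], [2.36, 1.04], [3.0, 1.14]]
t 14.9333 pos [ 0.4998 -0.1108  0.1165] F [ 6.8119 -0.512  10.4324] w 0.0186 to (0.5227, -0.0525, 0.118) tool cm [-0.1555 -5.1069 -3.6271]
```

Request:
{"fn": "carry_out", "kwargs": {"motion": [[[0.06,0,-0.1,0,0,0,1.5],[0.09,0,-0.1,0,0,0,1.5],[0.09,0,-0.1,0,0,0,1.5]]]}}

```text
time_s: 15.18
position: [0.4999, -0.1106, 0.1162]
tool_rot: [[0.007, 0.24, -0.971], [-0.004, -0.971, -0.24], [-1.0, 0.006, -0.006]]
ft_force: [0.5, -0.3, 19.2]
grip_width: 0.0183
```

Request:
{"fn": "carry_out", "kwargs": {"motion": [[[0,0.65,0.03,0,0,0,1.5],[0,1.3,0,0,0,0,1.5],[0,1.94,-0.11,0,0,0,1.5],[0,2.56,-0.27,0,0,0,1.5],[0,3.17,-0.51,0,0,0,1.5]]]}}

```text
time_s: 15.6
position: [0.5121, -0.14, 0.1162]
tool_rot: [[0.006, 0.24, -0.971], [-0.003, -0.971, -0.24], [-1.0, 0.005, -0.005]]
ft_force: [-0.4, 2.3, 19.4]
grip_width: 0.0188
```

Forces are now clean: 19 N down and little side load. Two more calls, then a check.

Request:
{"fn": "carry_out", "kwargs": {"motion": [[[0,0.58,-0.3,0,0,0,1.5],[0,1.12,-0.65,0,0,0,1.5],[0,1.63,-1.06,0,0,0,1.5],[0,2.08,-1.52,0,0,0,1.5],[0,2.49,-2.03,0,0,0,1.5]]]}}

```text
time_s: 16.02
position: [0.5375, -0.1596, 0.1163]
tool_rot: [[0.005, 0.24, -0.971], [-0.004, -0.971, -0.24], [-1.0, 0.005, -0.004]]
ft_force: [-2.3, -0.3, 20.1]
grip_width: 0.0185
```

Request:
{"fn": "carry_out", "kwargs": {"motion": [[[0,0.35,-0.55,0,0,0,1.5],[0,0.65,-1.12,0,0,0,1.5],[0,0.88,-1.73,0,0,0,1.5],[0,1.04,-2.36,0,0,0,1.5],[0,1.14,-3,0,0,0,1.5]]]}}

```text
time_s: 16.43
position: [0.5688, -0.1639, 0.1163]
tool_rot: [[0.004, 0.24, -0.971], [-0.005, -0.971, -0.24], [-1.0, 0.006, -0.002]]
ft_force: [-6.1, -4.2, 19.3]
grip_width: 0.0188
```

The stiff spot comes up at about 308°, so I'll go at half speed through it.

```bash
python3 circ.py 278 4 3
```

```text
278.0 [[0.02, -0.32], [0.03, -0.65], [0.02, -0.97], [-0.0, -1.3], [-0.05, -1.62]]
293.0 [[-0.06, -0.32], [-0.14, -0.63], [-0.23, -0.95], [-0.34, -1.25], [-0.46, -1.55]]
308.0 [[-0.14, -0.29], [-0.3, -0.58], [-0.47, -0.85], [-0.65, -1.12], [-0.85, -1.38]]
323.0 [[-0.21, -0.25], [-0.44, -0.48], [-0.67, -0.7], [-0.92, -0.91], [-1.18, -1.11]]
```

Request:
{"fn": "carry_out", "kwargs": {"motion": [[[0.01,0.04,-0.32,0,0,0,1.5],[0.02,0.06,-0.65,0,0,0,1.5],[0.02,0.06,-0.97,0,0,0,1.5],[0.02,0.05,-1.3,0,0,0,1.5],[0.02,0,-1.62,0,0,0,1.5]]]}}

```text
time_s: 16.85
position: [0.5845, -0.16, 0.1163]
tool_rot: [[0.004, 0.24, -0.971], [-0.005, -0.971, -0.24], [-1.0, 0.006, -0.003]]
ft_force: [-4.9, -4.4, 19.1]
grip_width: 0.0189
```

Request:
{"fn": "carry_out", "kwargs": {"motion": [[[0,-0.06,-0.32,0,0,0,1.5],[0,-0.14,-0.63,0,0,0,1.5],[0,-0.23,-0.95,0,0,0,1.5],[0,-0.34,-1.25,0,0,0,1.5],[0,-0.46,-1.55,0,0,0,1.5]]]}}

```text
time_s: 17.27
position: [0.5987, -0.1521, 0.1163]
tool_rot: [[0.005, 0.24, -0.971], [-0.006, -0.971, -0.24], [-1.0, 0.007, -0.004]]
ft_force: [-3.6, -5.9, 17.4]
grip_width: 0.0186
```

Request:
{"fn": "carry_out", "kwargs": {"motion": [[[0.02,-0.14,-0.29,0,0,0,1.5],[0.04,-0.3,-0.58,0,0,0,1.5],[0.05,-0.47,-0.85,0,0,0,1.5],[0.05,-0.65,-1.12,0,0,0,1.5],[0.05,-0.85,-1.38,0,0,0,1.5]]]}}

```text
time_s: 17.68
position: [0.6104, -0.1407, 0.1163]
tool_rot: [[0.007, 0.24, -0.971], [-0.006, -0.971, -0.24], [-1.0, 0.008, -0.005]]
ft_force: [-2.1, -6.2, 19.0]
grip_width: 0.0186
```

Request:
{"fn": "carry_out", "kwargs": {"motion": [[[0,-0.21,-0.25,0,0,0,1.5],[0,-0.44,-0.48,0,0,0,1.5],[0,-0.67,-0.7,0,0,0,1.5],[0,-0.92,-0.91,0,0,0,1.5],[0,-1.18,-1.11,0,0,0,1.5]]]}}

```text
time_s: 18.1
position: [0.6188, -0.1266, 0.1163]
tool_rot: [[0.008, 0.24, -0.971], [-0.006, -0.971, -0.24], [-1.0, 0.008, -0.006]]
ft_force: [-0.4, -6.2, 18.2]
grip_width: 0.0182
```

```bash
python3 - <<'E'
from h import *
s=env.get_image("scene");np.save("s5.npy",s,allow_pickle=True);t=env.get_image("top")
a=cv2.resize(t["image"][150:260,190:340,::-1],None,fx=2.6,fy=2.6,interpolation=2);b=cv2.resize(s["image"][170:280,190:340,::-1],None,fx=2.6,fy=2.6,interpolation=2)
cv2.imwrite("pics/both5.png",np.hstack([a,b]))
E
```

```text
(no output)
```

View pics/both5.png

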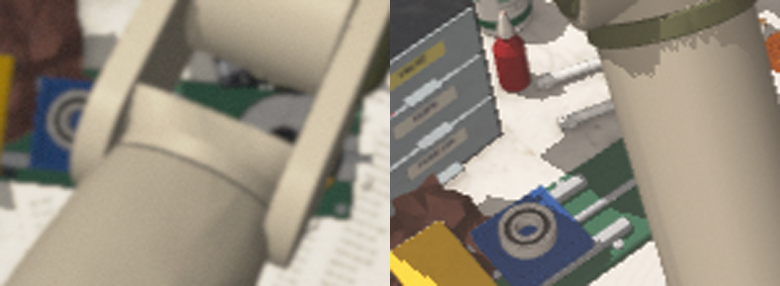

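The carriage has moved: the bearing in the right panel went from (548,218) to (526,230). Measuring how far:

```bash
python3 - <<'E'
from h import *
s=np.load("s5.npy",allow_pickle=True).item();s0=np.load("s4.npy",allow_pickle=True).item()
# template-track the bearing along the known travel direction
g=cv2.cvtColor(s0["image"],6);g1=cv2.cvtColor(s["image"],6)
T=g[236:272,230:270]   # around bearing
r=cv2.matchTemplate(g1[225:290,205:275],T,cv2.TM_CCOEFF_NORMED);_,v,_,l=cv2.minMaxLoc(r)
c0=np.array([(548-390)/2.6+190,218/2.6+170]);c1=c0+[l[0]+205-230,l[1]+225-236]
a,b=ray(s0,*c0,.052),ray(s,*c1,.052);print(v,c0,c1,a,b,np.linalg.norm(b-a))
print(np.linalg.norm(ray(s,(526-390)/2.6+190,230/2.6+170,.052)-a))
E
python3 circ.py 338 10 6
```

```text
0.7812672853469849 [250.7692 253.8462] [242.7692 258.8462] [0.574  0.0593 0.052 ] [0.5773 0.0812 0.052 ] 0.02218980088800199
0.02248670881746147
338.0 [[-0.55, -0.35], [-1.12, -0.65], [-1.73, -0.88], [-2.36, -1.04], [-3.0, -1.14]]
368.0 [[-0.65, -0.03], [-1.3, 0.0], [-1.94, 0.11], [-2.56, 0.27], [-3.17, 0.51]]
398.0 [[-0.58, 0.3], [-1.12, 0.65], [-1.63, 1.06], [-2.08, 1.52], [-2.49, 2.03]]
428.0 [[-0.35, 0.55], [-0.65, 1.12], [-0.88, 1.73], [-1.04, 2.36], [-1.14, 3.0]]
458.0 [[-0.03, 0.65], [0.0, 1.3], [0.11, 1.94], [0.27, 2.56], [0.51, 3.17]]
488.0 [[0.3, 0.58], [0.65, 1.12], [1.06, 1.63], [1.52, 2.08], [2.03, 2.49]]
518.0 [[0.55, 0.35], [1.12, 0.65], [1.73, 0.88], [2.36, 1.04], [3.0, 1.14]]
548.0 [[0.65, 0.03], [1.3, -0.0], [1.94, -0.11], [2.56, -0.27], [3.17, -0.51]]
578.0 [[0.58, -0.3], [1.12, -0.65], [1.63, -1.06], [2.08, -1.52], [2.49, -2.03]]
608.0 [[0.35, -0.55], [0.65, -1.12], [0.88, -1.73], [1.04, -2.36], [1.14, -3.0]]
```

Travel is 22 mm where 32 was expected, so the clutch slipped while the force was low and may be near or on the stiff spot now. I'll raise the press to about 24 N and go on slowly, tracking the carriage numerically.

```bash
cat > track.py <<'E'
from h import *
def track():
    s=env.get_image("scene");s0=np.load("s4.npy",allow_pickle=True).item()
    g=cv2.GaussianBlur(cv2.cvtColor(s0["image"],6),(3,3),0);g1=cv2.GaussianBlur(cv2.cvtColor(s["image"],6),(3,3),0)
    # bearing rim patch (top face z .052), searched along the travel line with sub-pixel shifts
    a=np.array([.574,.0593,.052]);u=np.array([.119,.993,0]);best=[]
    p0=proj(s0,a);T=cv2.getRectSubPix(g,(27,23),tuple(map(float,p0)))
    for x in np.arange(-.01,.125,.0005):
        p=proj(s,a+u*x);q=cv2.getRectSubPix(g1,(27,23),tuple(map(float,p)))
        best.append((float(cv2.matchTemplate(q,T,cv2.TM_CCOEFF_NORMED)[0,0]),round(float(x),4)))
    print("carriage score,x:",sorted(best)[::-1][:3])
if __name__=="__main__":
    track();o=env.observe();p=o["position"]-[.5607,-.1033,0];F=o["ft_force"];th=np.arctan2(p[1],p[0])
    print("angle",round(np.degrees(th)%360,1),"r",round(np.hypot(*p[:2])*1000,1),"Frad",F[0]*np.cos(th)+F[1]*np.sin(th),"Ftan",-F[0]*np.sin(th)+F[1]*np.cos(th),"Fz",F[2],"t",o["time_s"])
E
python3 track.py; python3 circ.py 338 6 3
```

```text
carriage score,x: [(0.7073718905448914, 0.0225), (0.7027313709259033, 0.023), (0.7012421488761902, 0.022)]
angle 338.8 r 62.6 Frad 1.8587473087534399 Ftan -1.5621727276375326 Fz 18.9592738824124 t 18.25
338.0 [[-0.27, -0.18], [-0.55, -0.35], [-0.83, -0.51], [-1.12, -0.65], [-1.42, -0.77]]
353.0 [[-0.31, -0.11], [-0.62, -0.2], [-0.93, -0.27], [-1.25, -0.33], [-1.57, -0.37]]
368.0 [[-0.32, -0.02], [-0.65, -0.03], [-0.97, -0.02], [-1.3, 0.0], [-1.62, 0.05]]
383.0 [[-0.32, 0.06], [-0.63, 0.14], [-0.95, 0.23], [-1.25, 0.34], [-1.55, 0.46]]
398.0 [[-0.29, 0.14], [-0.58, 0.3], [-0.85, 0.47], [-1.12, 0.65], [-1.38, 0.85]]
413.0 [[-0.25, 0.21], [-0.48, 0.44], [-0.7, 0.67], [-0.91, 0.92], [-1.11, 1.18]]
```

Request:
{"fn": "carry_out", "kwargs": {"motion": [[[0.03,-0.27,-0.18,0,0,0,1.5],[0.05,-0.55,-0.35,0,0,0,1.5],[0.06,-0.83,-0.51,0,0,0,1.5],[0.06,-1.12,-0.65,0,0,0,1.5],[0.06,-1.42,-0.77,0,0,0,1.5]]]}}

```text
time_s: 18.67
position: [0.6232, -0.1111, 0.1162]
tool_rot: [[0.009, 0.24, -0.971], [-0.007, -0.971, -0.24], [-1.0, 0.009, -0.007]]
ft_force: [-0.7, -6.3, 21.5]
grip_width: 0.0185
```

```bash
python3 track.py
```

```text
carriage score,x: [(0.6902579069137573, 0.024), (0.687231719493866, 0.0245), (0.6825029253959656, 0.0235)]
angle 353.5 r 63.0 Frad 0.2835316501256257 Ftan -5.257519272912414 Fz 21.63551808300613 t 18.7167
```

Request:
{"fn": "carry_out", "kwargs": {"motion": [[[0.01,-0.31,-0.11,0,0,0,1.5],[0.02,-0.62,-0.2,0,0,0,1.5],[0.02,-0.93,-0.27,0,0,0,1.5],[0.02,-1.25,-0.33,0,0,0,1.5],[0.02,-1.57,-0.37,0,0,0,1.5]]]}}

```text
time_s: 19.13
position: [0.6234, -0.0946, 0.1162]
tool_rot: [[0.01, 0.24, -0.971], [-0.006, -0.971, -0.24], [-1.0, 0.008, -0.009]]
ft_force: [0.9, -4.0, 21.7]
grip_width: 0.0184
```

Request:
{"fn": "carry_out", "kwargs": {"motion": [[[0,-0.32,-0.02,0,0,0,1.5],[0,-0.65,-0.03,0,0,0,1.5],[0,-0.97,-0.02,0,0,0,1.5],[0,-1.3,0,0,0,0,1.5],[0,-1.62,0.05,0,0,0,1.5]]]}}

```text
time_s: 19.55
position: [0.6191, -0.0783, 0.1162]
tool_rot: [[0.01, 0.24, -0.971], [-0.005, -0.971, -0.24], [-1.0, 0.007, -0.009]]
ft_force: [1.8, -1.4, 22.5]
grip_width: 0.0184
```

```bash
python3 track.py
```

```text
carriage score,x: [(0.6521162390708923, 0.029), (0.649671733379364, 0.0285), (0.6452120542526245, 0.0295)]
angle 23.9 r 63.6 Frad 1.2358191304431194 Ftan -1.3374467436171655 Fz 22.08628898813732 t 19.6
```

Through the first stiff spot: carriage at 29 mm, drum at about 190°, handle at 384°. The second spot is near handle 734° and the end near 927°. Moving on at 0.2 turn/s.

```bash
python3 circ.py 384 11 6
```

```text
384.0 [[-0.63, 0.15], [-1.25, 0.36], [-1.83, 0.64], [-2.39, 0.97], [-2.91, 1.36]]
414.0 [[-0.47, 0.44], [-0.9, 0.93], [-1.27, 1.47], [-1.58, 2.04], [-1.84, 2.63]]
444.0 [[-0.19, 0.62], [-0.31, 1.26], [-0.37, 1.91], [-0.35, 2.55], [-0.27, 3.2]]
474.0 [[0.15, 0.63], [0.36, 1.25], [0.64, 1.83], [0.97, 2.39], [1.36, 2.91]]
504.0 [[0.44, 0.47], [0.93, 0.9], [1.47, 1.27], [2.04, 1.58], [2.63, 1.84]]
534.0 [[0.62, 0.19], [1.26, 0.31], [1.91, 0.37], [2.55, 0.35], [3.2, 0.27]]
564.0 [[0.63, -0.15], [1.25, -0.36], [1.83, -0.64], [2.39, -0.97], [2.91, -1.36]]
594.0 [[0.47, -0.44], [0.9, -0.93], [1.27, -1.47], [1.58, -2.04], [1.84, -2.63]]
624.0 [[0.19, -0.62], [0.31, -1.26], [0.37, -1.91], [0.35, -2.55], [0.27, -3.2]]
654.0 [[-0.15, -0.63], [-0.36, -1.25], [-0.64, -1.83], [-0.97, -2.39], [-1.36, -2.91]]
684.0 [[-0.44, -0.47], [-0.93, -0.9], [-1.47, -1.27], [-2.04, -1.58], [-2.63, -1.84]]
```

Request:
{"fn": "carry_out", "kwargs": {"motion": [[[0,-0.63,0.15,0,0,0,1.5],[0,-1.25,0.36,0,0,0,1.5],[0,-1.83,0.64,0,0,0,1.5],[0,-2.39,0.97,0,0,0,1.5],[0,-2.91,1.36,0,0,0,1.5]]]}}

```text
time_s: 20.02
position: [0.5986, -0.0522, 0.1162]
tool_rot: [[0.01, 0.24, -0.971], [-0.003, -0.971, -0.241], [-1.0, 0.005, -0.009]]
ft_force: [-0.1, 1.9, 24.9]
grip_width: 0.0185
```

Request:
{"fn": "carry_out", "kwargs": {"motion": [[[0,-0.47,0.44,0,0,0,1.5],[0,-0.9,0.93,0,0,0,1.5],[0,-1.27,1.47,0,0,0,1.5],[0,-1.58,2.04,0,0,0,1.5],[0,-1.84,2.63,0,0,0,1.5]]]}}

```text
time_s: 20.43
position: [0.5689, -0.0406, 0.1161]
tool_rot: [[0.011, 0.241, -0.971], [-0.003, -0.971, -0.241], [-1.0, 0.005, -0.01]]
ft_force: [0.7, 3.0, 24.9]
grip_width: 0.0184
```

```bash
python3 track.py
```

```text
carriage score,x: [(0.5791314840316772, 0.0035), (0.577698290348053, 0.003), (0.5763781070709229, 0.004)]
angle 83.5 r 63.3 Frad 2.8638514152011463 Ftan 2.0845441207948667 Fz 26.441848003418844 t 20.4833
```

Request:
{"fn": "carry_out", "kwargs": {"motion": [[[-0.02,-0.19,0.62,0,0,0,1.5],[-0.05,-0.31,1.26,0,0,0,1.5],[-0.05,-0.37,1.91,0,0,0,1.5],[-0.05,-0.35,2.55,0,0,0,1.5],[-0.05,-0.27,3.2,0,0,0,1.5]]]}}

```text
time_s: 20.9
position: [0.5367, -0.0455, 0.1161]
tool_rot: [[0.009, 0.241, -0.971], [-0.002, -0.971, -0.241], [-1.0, 0.004, -0.008]]
ft_force: [0.1, 4.8, 26.4]
grip_width: 0.0183
```

Request:
{"fn": "carry_out", "kwargs": {"motion": [[[0,0.15,0.63,0,0,0,1.5],[0,0.36,1.25,0,0,0,1.5],[0,0.64,1.83,0,0,0,1.5],[0,0.97,2.39,0,0,0,1.5],[0,1.36,2.91,0,0,0,1.5]]]}}

```text
time_s: 21.32
position: [0.5112, -0.066, 0.116]
tool_rot: [[0.008, 0.241, -0.971], [-0.002, -0.971, -0.241], [-1.0, 0.004, -0.007]]
ft_force: [-2.2, 4.1, 28.7]
grip_width: 0.0187
```

```bash
python3 track.py
```

```text
carriage score,x: [(0.5839149951934814, 0.003), (0.5831780433654785, 0.0035), (0.5825170874595642, 0.0025)]
angle 143.9 r 61.9 Frad 4.6668809535097395 Ftan 1.1925693168360032 Fz 29.70178463580161 t 21.3667
```

Down-force has crept up to 29 N, so I'll ease off by about 0.9 mm as I continue.

Request:
{"fn": "carry_out", "kwargs": {"motion": [[[-0.05,0.44,0.47,0,0,0,1.5],[-0.09,0.93,0.9,0,0,0,1.5],[-0.09,1.47,1.27,0,0,0,1.5],[-0.09,2.04,1.58,0,0,0,1.5],[-0.09,2.63,1.84,0,0,0,1.5]]]}}

```text
time_s: 21.78
position: [0.4997, -0.0966, 0.1162]
tool_rot: [[0.007, 0.24, -0.971], [-0.003, -0.971, -0.24], [-1.0, 0.005, -0.006]]
ft_force: [0.4, 2.4, 22.0]
grip_width: 0.0188
```

Request:
{"fn": "carry_out", "kwargs": {"motion": [[[0,0.62,0.19,0,0,0,1.5],[0,1.26,0.31,0,0,0,1.5],[0,1.91,0.37,0,0,0,1.5],[0,2.55,0.35,0,0,0,1.5],[0,3.2,0.27,0,0,0,1.5]]]}}

```text
time_s: 22.2
position: [0.5052, -0.1285, 0.1162]
tool_rot: [[0.007, 0.24, -0.971], [-0.003, -0.971, -0.24], [-1.0, 0.005, -0.006]]
ft_force: [1.6, 3.1, 20.1]
grip_width: 0.0187
```

```bash
python3 track.py; python3 - <<'E'
from h import *
s=env.get_image("scene");np.save("s6.npy",s,allow_pickle=True);t=env.get_image("top")
a=cv2.resize(t["image"][150:260,150:300,::-1],None,fx=2.6,fy=2.6,interpolation=2);b=cv2.resize(s["image"][190:300,150:300,::-1],None,fx=2.6,fy=2.6,interpolation=2)
cv2.imwrite("pics/both6.png",np.hstack([a,b]))
E
```

```text
carriage score,x: [(0.6189067363739014, 0.007), (0.6183101534843445, 0.0065), (0.6166389584541321, 0.0075)]
angle 205.5 r 60.9 Frad -0.8135254746938888 Ftan 0.3570893897266414 Fz 20.611819490103365 t 22.25
```

View pics/both6.png

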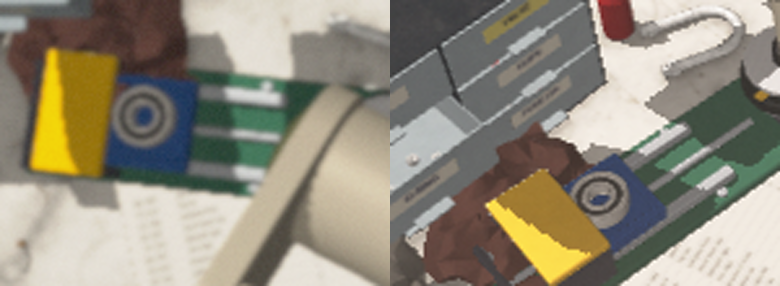

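The bearing lies flat in its nest and is coming up to the bridge, at left panel (143,116).

```bash
python3 - <<'E'
from h import *
t=np.load("t4.npy",allow_pickle=True).item()
a=ray(t,77/2.6+200,124/2.6+150,.052);b=ray(t,143/2.6+150,116/2.6+150,.052);print(a,b,np.linalg.norm(a-b))
E
python3 circ.py 566 4 6; python3 circ.py 686 6 3
```

```text
[0.5787 0.0538 0.052 ] [0.5858 0.1092 0.052 ] 0.05590137469404615
566.0 [[0.63, -0.17], [1.23, -0.4], [1.81, -0.7], [2.35, -1.05], [2.86, -1.46]]
596.0 [[0.46, -0.46], [0.87, -0.97], [1.22, -1.51], [1.51, -2.09], [1.74, -2.7]]
626.0 [[0.17, -0.63], [0.27, -1.27], [0.3, -1.92], [0.26, -2.57], [0.16, -3.21]]
656.0 [[-0.17, -0.63], [-0.4, -1.23], [-0.7, -1.81], [-1.05, -2.35], [-1.46, -2.86]]
686.0 [[-0.22, -0.24], [-0.46, -0.46], [-0.71, -0.67], [-0.97, -0.87], [-1.23, -1.05]]
701.0 [[-0.28, -0.17], [-0.56, -0.32], [-0.86, -0.46], [-1.16, -0.59], [-1.46, -0.69]]
716.0 [[-0.31, -0.09], [-0.63, -0.17], [-0.95, -0.23], [-1.27, -0.27], [-1.59, -0.29]]
731.0 [[-0.32, -0.01], [-0.65, 0.0], [-0.97, 0.03], [-1.29, 0.07], [-1.61, 0.13]]
746.0 [[-0.32, 0.08], [-0.63, 0.17], [-0.93, 0.28], [-1.23, 0.4], [-1.52, 0.54]]
761.0 [[-0.29, 0.16], [-0.56, 0.33], [-0.83, 0.51], [-1.09, 0.71], [-1.33, 0.92]]
```

Carriage at 56 mm with no slip. Continuing.

Request:
{"fn": "carry_out", "kwargs": {"motion": [[[0,0.63,-0.17,0,0,0,1.5],[0,1.23,-0.4,0,0,0,1.5],[0,1.81,-0.7,0,0,0,1.5],[0,2.35,-1.05,0,0,0,1.5],[0,2.86,-1.46,0,0,0,1.5]]]}}

```text
time_s: 22.77
position: [0.5257, -0.1529, 0.1162]
tool_rot: [[0.006, 0.24, -0.971], [-0.004, -0.971, -0.24], [-1.0, 0.005, -0.005]]
ft_force: [-2.3, 0.2, 20.6]
grip_width: 0.0185
```

Request:
{"fn": "carry_out", "kwargs": {"motion": [[[0,0.46,-0.46,0,0,0,1.5],[0,0.87,-0.97,0,0,0,1.5],[0,1.22,-1.51,0,0,0,1.5],[0,1.51,-2.09,0,0,0,1.5],[0,1.74,-2.7,0,0,0,1.5]]]}}

```text
time_s: 23.18
position: [0.5561, -0.164, 0.1163]
tool_rot: [[0.006, 0.24, -0.971], [-0.006, -0.971, -0.24], [-1.0, 0.007, -0.004]]
ft_force: [-2.4, -3.4, 18.7]
grip_width: 0.0185
```

```bash
python3 track.py|tail -1
```

```text
angle 266.7 r 60.9 Frad 3.3032571905619346 Ftan 0.6253110951272984 Fz 18.782982210369923 t 23.2333
```

Adding about 3 N of press and continuing.

Request:
{"fn": "carry_out", "kwargs": {"motion": [[[0.02,0.19,-0.63,0,0,0,1.5],[0.04,0.3,-1.27,0,0,0,1.5],[0.05,0.34,-1.92,0,0,0,1.5],[0.05,0.3,-2.57,0,0,0,1.5],[0.05,0.2,-3.21,0,0,0,1.5]]]}}

```text
time_s: 23.65
position: [0.5883, -0.1583, 0.1164]
tool_rot: [[0.008, 0.24, -0.971], [-0.006, -0.971, -0.24], [-1.0, 0.008, -0.006]]
ft_force: [-1.0, -3.4, 19.3]
grip_width: 0.0185
```

Request:
{"fn": "carry_out", "kwargs": {"motion": [[[0.01,-0.17,-0.63,0,0,0,1.5],[0.02,-0.4,-1.23,0,0,0,1.5],[0.03,-0.7,-1.81,0,0,0,1.5],[0.03,-1.05,-2.35,0,0,0,1.5],[0.03,-1.46,-2.86,0,0,0,1.5]]]}}

```text
time_s: 24.07
position: [0.6127, -0.1376, 0.1163]
tool_rot: [[0.008, 0.24, -0.971], [-0.007, -0.971, -0.24], [-1.0, 0.009, -0.006]]
ft_force: [-1.0, -6.1, 18.9]
grip_width: 0.0187
```

```bash
python3 track.py|tail -1
```

```text
angle 327.6 r 62.3 Frad 3.0783848823983875 Ftan -3.6485033175317034 Fz 19.401391014879508 t 24.1167
```

Now slowly through the second stiff spot with a bit more press.

Request:
{"fn": "carry_out", "kwargs": {"motion": [[[0.02,-0.22,-0.24,0,0,0,1.5],[0.04,-0.46,-0.46,0,0,0,1.5],[0.05,-0.71,-0.67,0,0,0,1.5],[0.05,-0.97,-0.87,0,0,0,1.5],[0.05,-1.23,-1.05,0,0,0,1.5]]]}}

```text
time_s: 24.53
position: [0.6201, -0.1233, 0.1163]
tool_rot: [[0.01, 0.24, -0.971], [-0.007, -0.971, -0.24], [-1.0, 0.009, -0.008]]
ft_force: [-0.4, -7.2, 22.1]
grip_width: 0.0182
```

Request:
{"fn": "carry_out", "kwargs": {"motion": [[[0,-0.28,-0.17,0,0,0,1.5],[0,-0.56,-0.32,0,0,0,1.5],[0,-0.86,-0.46,0,0,0,1.5],[0,-1.16,-0.59,0,0,0,1.5],[0,-1.46,-0.69,0,0,0,1.5]]]}}

```text
time_s: 24.95
position: [0.6235, -0.1074, 0.1163]
tool_rot: [[0.01, 0.24, -0.971], [-0.007, -0.971, -0.24], [-1.0, 0.009, -0.008]]
ft_force: [2.1, -6.6, 20.5]
grip_width: 0.0185
```

Request:
{"fn": "carry_out", "kwargs": {"motion": [[[0,-0.31,-0.09,0,0,0,1.5],[0,-0.63,-0.17,0,0,0,1.5],[0,-0.95,-0.23,0,0,0,1.5],[0,-1.27,-0.27,0,0,0,1.5],[0,-1.59,-0.29,0,0,0,1.5]]]}}

```text
time_s: 25.37
position: [0.6228, -0.0911, 0.1163]
tool_rot: [[0.011, 0.24, -0.971], [-0.006, -0.971, -0.24], [-1.0, 0.009, -0.009]]
ft_force: [3.9, -6.2, 19.4]
grip_width: 0.0184
```

Request:
{"fn": "carry_out", "kwargs": {"motion": [[[0.02,-0.32,-0.01,0,0,0,1.5],[0.04,-0.65,0,0,0,0,1.5],[0.05,-0.97,0.03,0,0,0,1.5],[0.05,-1.29,0.07,0,0,0,1.5],[0.05,-1.61,0.13,0,0,0,1.5]]]}}

```text
time_s: 25.78
position: [0.6178, -0.0753, 0.1162]
tool_rot: [[0.012, 0.24, -0.971], [-0.006, -0.971, -0.24], [-1.0, 0.008, -0.01]]
ft_force: [1.4, -3.5, 23.2]
grip_width: 0.0187
```

Request:
{"fn": "carry_out", "kwargs": {"motion": [[[0,-0.32,0.08,0,0,0,1.5],[0,-0.63,0.17,0,0,0,1.5],[0,-0.93,0.28,0,0,0,1.5],[0,-1.23,0.4,0,0,0,1.5],[0,-1.52,0.54,0,0,0,1.5]]]}}

```text
time_s: 26.2
position: [0.6086, -0.0613, 0.1161]
tool_rot: [[0.011, 0.24, -0.971], [-0.005, -0.971, -0.24], [-1.0, 0.007, -0.009]]
ft_force: [0.2, -1.7, 25.0]
grip_width: 0.0184
```

```bash
python3 track.py; python3 - <<'E'
from h import *
s=env.get_image("scene");t=env.get_image("top")
a=cv2.resize(t["image"][150:260,150:300,::-1],None,fx=2.6,fy=2.6,interpolation=2);b=cv2.resize(s["image"][190:300,150:300,::-1],None,fx=2.6,fy=2.6,interpolation=2)
cv2.imwrite("pics/both7.png",np.hstack([a,b]))
E
python3 circ.py 761 6 6
```

```text
carriage score,x: [(0.6175967454910278, 0.007), (0.6171749830245972, 0.0075), (0.6170095205307007, 0.0115)]
angle 41.9 r 63.7 Frad -0.9459976261886165 Ftan -0.4055990310172719 Fz 25.280486960367412 t 26.25
761.0 [[-0.56, 0.33], [-1.09, 0.71], [-1.57, 1.14], [-2.0, 1.63], [-2.38, 2.15]]
791.0 [[-0.32, 0.56], [-0.59, 1.16], [-0.79, 1.77], [-0.92, 2.41], [-0.99, 3.05]]
821.0 [[0.0, 0.65], [0.07, 1.29], [0.21, 1.93], [0.41, 2.55], [0.67, 3.14]]
851.0 [[0.33, 0.56], [0.71, 1.09], [1.14, 1.57], [1.63, 2.0], [2.15, 2.38]]
881.0 [[0.56, 0.32], [1.16, 0.59], [1.77, 0.79], [2.41, 0.92], [3.05, 0.99]]
911.0 [[0.65, -0.0], [1.29, -0.07], [1.93, -0.21], [2.55, -0.41], [3.14, -0.67]]
```

View pics/both7.png

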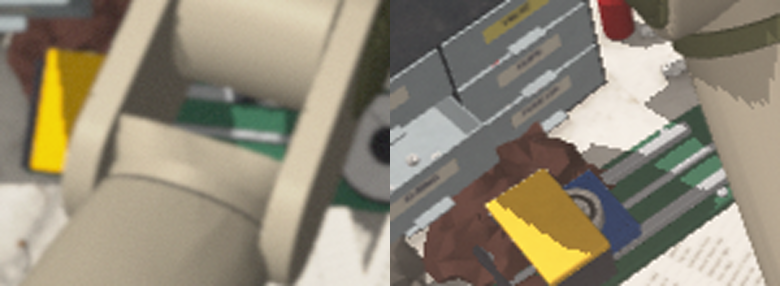

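The carriage is half under the bridge. Its rear corner in the right panel moved from (665,212) at 56 mm to (640,237).

```bash
python3 - <<'E'
from h import *
s=np.load("s6.npy",allow_pickle=True).item()
f=lambda u,v:ray(s,(u-390)/2.6+150,v/2.6+190,.042)
a=f(665,212);b=f(640,237);print(a,b,b-a)
u=np.array([.119,.993,0])
for x in(.0,.02,.025,.03,.056):print(x,(proj(s,a+u*x)-[150,190])*2.6+[390,0])
E
```

```text
[0.5349 0.0808 0.042 ] [0.5321 0.1127 0.042 ] [-0.0027  0.0319  0.    ]
0.0 [665. 212.]
0.02 [646.4003 224.7615]
0.025 [641.7013 227.9856]
0.03 [636.9824 231.2233]
0.056 [612.1181 248.2831]
```

Carriage at about 85 mm and past the second spot, since the drag is gone. That leaves about 170°. The press tends to grow in this quadrant, so I'll ease it as I go.

Request:
{"fn": "carry_out", "kwargs": {"motion": [[[-0.02,-0.56,0.33,0,0,0,1.5],[-0.04,-1.09,0.71,0,0,0,1.5],[-0.05,-1.57,1.14,0,0,0,1.5],[-0.05,-2,1.63,0,0,0,1.5],[-0.05,-2.38,2.15,0,0,0,1.5]]]}}

```text
time_s: 26.77
position: [0.5813, -0.043, 0.1161]
tool_rot: [[0.009, 0.24, -0.971], [-0.004, -0.971, -0.24], [-1.0, 0.006, -0.008]]
ft_force: [-2.7, -3.1, 25.7]
grip_width: 0.0185
```

Request:
{"fn": "carry_out", "kwargs": {"motion": [[[-0.02,-0.32,0.56,0,0,0,1.5],[-0.04,-0.59,1.16,0,0,0,1.5],[-0.05,-0.79,1.77,0,0,0,1.5],[-0.05,-0.92,2.41,0,0,0,1.5],[-0.05,-0.99,3.05,0,0,0,1.5]]]}}

```text
time_s: 27.18
position: [0.5498, -0.0411, 0.1162]
tool_rot: [[0.01, 0.24, -0.971], [-0.004, -0.971, -0.24], [-1.0, 0.007, -0.009]]
ft_force: [2.8, -2.5, 22.0]
grip_width: 0.0183
```

```bash
python3 track.py|tail -1
```

```text
angle 100.8 r 63.1 Frad -3.0414243444925924 Ftan 1.3064622910746042 Fz 22.711847420111038 t 27.2333
```

Request:
{"fn": "carry_out", "kwargs": {"motion": [[[-0.01,0,0.65,0,0,0,1.5],[-0.02,0.07,1.29,0,0,0,1.5],[-0.03,0.21,1.93,0,0,0,1.5],[-0.03,0.41,2.55,0,0,0,1.5],[-0.03,0.67,3.14,0,0,0,1.5]]]}}

```text
time_s: 27.65
position: [0.521, -0.0551, 0.1162]
tool_rot: [[0.01, 0.24, -0.971], [-0.004, -0.971, -0.24], [-1.0, 0.006, -0.009]]
ft_force: [3.1, -1.0, 22.7]
grip_width: 0.0183
```

Request:
{"fn": "carry_out", "kwargs": {"motion": [[[-0.02,0.33,0.56,0,0,0,1.5],[-0.04,0.71,1.09,0,0,0,1.5],[-0.05,1.14,1.57,0,0,0,1.5],[-0.05,1.63,2,0,0,0,1.5],[-0.05,2.15,2.38,0,0,0,1.5]]]}}

```text
time_s: 28.07
position: [0.5029, -0.0817, 0.1162]
tool_rot: [[0.009, 0.24, -0.971], [-0.004, -0.971, -0.24], [-1.0, 0.006, -0.008]]
ft_force: [4.2, 0.7, 19.6]
grip_width: 0.0186
```

```bash
python3 track.py|tail -1; python3 circ.py 881 4 3
```

```text
angle 160.4 r 61.6 Frad -2.745534693533107 Ftan 2.0307859057817295 Fz 20.441173487201088 t 28.1167
881.0 [[0.28, 0.17], [0.56, 0.32], [0.86, 0.46], [1.16, 0.59], [1.46, 0.69]]
896.0 [[0.31, 0.09], [0.63, 0.17], [0.95, 0.23], [1.27, 0.27], [1.59, 0.29]]
911.0 [[0.32, 0.01], [0.65, -0.0], [0.97, -0.03], [1.29, -0.07], [1.61, -0.13]]
926.0 [[0.32, -0.08], [0.63, -0.17], [0.93, -0.28], [1.23, -0.4], [1.52, -0.54]]
```

The last stretch at half speed, watching for the drag of the stop.

Request:
{"fn": "carry_out", "kwargs": {"motion": [[[0,0.28,0.17,0,0,0,1.5],[0,0.56,0.32,0,0,0,1.5],[0,0.86,0.46,0,0,0,1.5],[0,1.16,0.59,0,0,0,1.5],[0,1.46,0.69,0,0,0,1.5]]]}}

```text
time_s: 28.53
position: [0.4996, -0.0974, 0.1162]
tool_rot: [[0.008, 0.24, -0.971], [-0.004, -0.971, -0.24], [-1.0, 0.006, -0.007]]
ft_force: [1.4, 1.5, 20.9]
grip_width: 0.0187
```

Request:
{"fn": "carry_out", "kwargs": {"motion": [[[0,0.31,0.09,0,0,0,1.5],[0,0.63,0.17,0,0,0,1.5],[0,0.95,0.23,0,0,0,1.5],[0,1.27,0.27,0,0,0,1.5],[0,1.59,0.29,0,0,0,1.5]]]}}

```text
time_s: 28.95
position: [0.5005, -0.1134, 0.1162]
tool_rot: [[0.008, 0.24, -0.971], [-0.004, -0.971, -0.24], [-1.0, 0.005, -0.007]]
ft_force: [2.2, 1.1, 21.7]
grip_width: 0.0185
```

Request:
{"fn": "carry_out", "kwargs": {"motion": [[[0,0.32,0.01,0,0,0,1.5],[0,0.65,0,0,0,0,1.5],[0,0.97,-0.03,0,0,0,1.5],[0,1.29,-0.07,0,0,0,1.5],[0,1.61,-0.13,0,0,0,1.5]]]}}

```text
time_s: 29.37
position: [0.5054, -0.1287, 0.1162]
tool_rot: [[0.007, 0.24, -0.971], [-0.004, -0.971, -0.24], [-1.0, 0.005, -0.006]]
ft_force: [0.3, 2.3, 21.4]
grip_width: 0.0183
```

```bash
python3 track.py|tail -1
```

```text
angle 205.2 r 60.8 Frad -1.2787075349309112 Ftan 1.234987715579193 Fz 20.935842556529447 t 29.4167
```

Request:
{"fn": "carry_out", "kwargs": {"motion": [[[0,0.32,-0.08,0,0,0,1.5],[0,0.63,-0.17,0,0,0,1.5],[0,0.93,-0.28,0,0,0,1.5],[0,1.23,-0.4,0,0,0,1.5],[0,1.52,-0.54,0,0,0,1.5]]]}}

```text
time_s: 29.83
position: [0.514, -0.1422, 0.1162]
tool_rot: [[0.006, 0.24, -0.971], [-0.004, -0.971, -0.24], [-1.0, 0.005, -0.005]]
ft_force: [0.3, 2.3, 21.7]
grip_width: 0.0182
```

```bash
python3 track.py|tail -1;python3 circ.py 941 2 3; python3 - <<'E'
from h import *
s=env.get_image("scene");t=env.get_image("top")
np.save("t8.npy",t,allow_pickle=True)
a=cv2.resize(t["image"][150:260,150:300,::-1],None,fx=2.6,fy=2.6,interpolation=2);b=cv2.resize(s["image"][190:300,150:300,::-1],None,fx=2.6,fy=2.6,interpolation=2)
cv2.imwrite("pics/both8.png",np.hstack([a,b]))
c=np.array([.5767,.0545,.042])-np.array([.119,.993,0])*.04  # rear edge mid at carriage 0
for x in(.1,.105,.112):
  q=c+np.array([.119,.993,0])*x;print(x,(proj(t,q)-150)*2.6,(proj(s,q)-[150,190])*2.6+[390,0])
E
```

```text
angle 220.4 r 60.7 Frad -0.19092761785076592 Ftan -0.7234925772333608 Fz 20.53284029696709 t 29.8833
941.0 [[0.29, -0.16], [0.56, -0.33], [0.83, -0.51], [1.09, -0.71], [1.33, -0.92]]
956.0 [[0.24, -0.22], [0.46, -0.46], [0.67, -0.71], [0.87, -0.97], [1.05, -1.23]]
0.1 [140.9978 119.5202] [599.7377 204.1635]
0.105 [135.3465 118.862 ] [595.0013 207.3034]
0.112 [127.4396 117.9411] [588.337  211.7215]
```

View pics/both8.png

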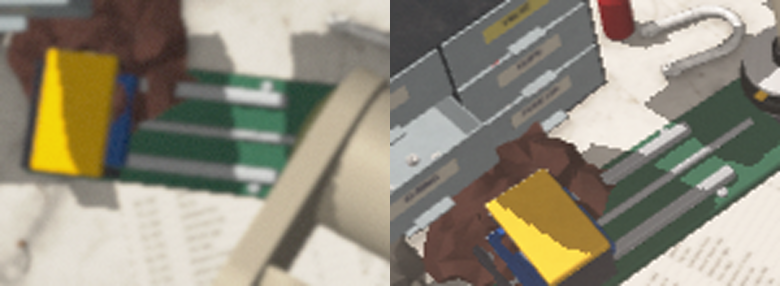

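The carriage is under the bridge. Its rear edge at left x≈132 reads about 108–111 mm of travel. There is no stop drag yet, so I'll nudge it another 15° to seat it.

Request:
{"fn": "carry_out", "kwargs": {"motion": [[[0,0.29,-0.16,0,0,0,1.5],[0,0.56,-0.33,0,0,0,1.5],[0,0.83,-0.51,0,0,0,1.5],[0,1.09,-0.71,0,0,0,1.5],[0,1.33,-0.92,0,0,0,1.5]]]}}

```text
time_s: 30.4
position: [0.5246, -0.1521, 0.1161]
tool_rot: [[0.002, 0.241, -0.971], [-0.002, -0.971, -0.241], [-1.0, 0.003, -0.002]]
ft_force: [-9.2, 2.7, 25.0]
grip_width: 0.0187
```

```bash
python3 track.py|tail -1
```

```text
angle 234.3 r 60.7 Frad 1.7328615930381601 Ftan -5.058050210303179 Fz 22.855158612983086 t 30.45
```

The drag rose to 9 N, so the carriage is at the stop. Letting the crank up gently, then opening.

Request:
{"fn": "carry_out", "kwargs": {"motion": [[[-0.15,0,0,0,0,0,1.5],[-0.3,0,0,0,0,0,1.5],[-0.45,0,0,0,0,0,1.5],[-0.6,0,0,0,0,0,1.5],[-0.7,0,0,0,0,0,1.5]]]}}

```text
time_s: 30.87
position: [0.5244, -0.1518, 0.1206]
tool_rot: [[0.0, 0.24, -0.971], [-0.001, -0.971, -0.24], [-1.0, 0.001, -0.0]]
ft_force: [0.3, -0.2, 3.1]
grip_width: 0.0184
```

Request:
{"fn": "carry_out", "kwargs": {"motion": [[[0,0,0,0,0,0,1.5],[0,0,0,0,0,0,2.2],[0,0,0,0,0,0,3.5],[0,0,0,0,0,0,5],[0,0,0,0,0,0,5]]]}}

```text
time_s: 31.28
position: [0.524, -0.1514, 0.1202]
tool_rot: [[-0.001, 0.24, -0.971], [0.0, -0.971, -0.24], [-1.0, -0.001, 0.001]]
ft_force: [-0.3, 0.4, -0.4]
grip_width: 0.0499
```

Request:
{"fn": "carry_out", "kwargs": {"motion": [[[0,0,0,0,0,0,5],[-1,0,0,0,0,0,5],[-3,0,0,0,0,0,5],[-6,0,0,0,0,0,5],[-9,0,0,0,0,0,5]]]}}

```text
time_s: 31.7
position: [0.5238, -0.1513, 0.212]
tool_rot: [[-0.001, 0.24, -0.971], [0.001, -0.971, -0.24], [-1.0, -0.001, 0.001]]
ft_force: [-0.1, -0.5, 1.1]
grip_width: 0.0502
```

Request:
{"fn": "carry_out", "kwargs": {"motion": [[[-2,2.4,2,0,0,0,5],[-4,4.8,4,0,0,0,5],[-4,7.2,6,0,0,0,5],[-4,9.6,8,0,0,0,5],[-4,12,10,0,0,0,5]]]}}

```text
time_s: 32.12
position: [0.4551, -0.2931, 0.2518]
tool_rot: [[0.001, 0.241, -0.971], [-0.001, -0.971, -0.241], [-1.0, 0.001, -0.001]]
ft_force: [0.5, -0.7, 0.5]
grip_width: 0.0498
```

Request:
{"fn": "carry_out", "kwargs": {"motion": [[[0,2,2,0,0,0,5],[0,4,4,0,0,0,5],[0,4,4,0,0,0,5],[0,4,4,0,0,0,5]]]}}

```text
time_s: 32.45
position: [0.4261, -0.3413, 0.251]
tool_rot: [[0.0, 0.238, -0.971], [-0.0, -0.971, -0.238], [-1.0, 0.0, -0.0]]
ft_force: [0.4, 1.1, -0.3]
grip_width: 0.0501
```

```bash
python3 - <<'E'
from h import *
s=env.get_image("scene");t=env.get_image("top")
a=cv2.resize(t["image"][150:260,150:300,::-1],None,fx=2.6,fy=2.6,interpolation=2);b=cv2.resize(s["image"][180:290,160:310,::-1],None,fx=2.6,fy=2.6,interpolation=2)
cv2.imwrite("pics/both9.png",np.hstack([a,b]));d(0,0,0)
E
```

```text
t 32.55 pos [ 0.427  -0.3399  0.251 ] F [ 0.0229 -0.8255 -0.5003] w 0.0502 to (0, 0, 0) tool cm [ 25.081  -43.2723  33.2713]
```

View pics/both9.png

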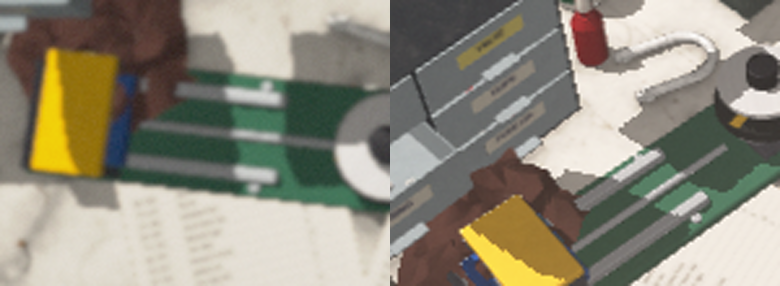

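The carriage is at the stop, with the rear edge unmoved after the last nudge. The crank is released and the arm is clear. Handing in.

```bash
python3 -c "
from h import *
env.close_job();d(0,0,0)"
```

```text
the job is handed in; nothing more can be done
the job is handed in; nothing more can be done
```

I carried out the job and handed it in at about 32.6 s; no verdict is reported.

**Bearing:** I laid the larger steel bearing in the nest by feel. The pictures showed it flat there before cranking, and again at 56 mm of carriage travel. At the end the bridge hides it, so its final position was not checked directly.

**Cranking:** I pressed the crank with about 20–25 N and turned it anticlockwise at 0.2 turn/s, half that at the stiff spots. The camera put the carriage at about 29 mm after the first stiff spot and about 85 mm after the second.

**End stop:** Side drag on the handle rose to about 9 N at the end, and the carriage's rear edge did not move in the last 15°. By camera the travel was about 108–112 mm. I then let the crank up, opened the fingers and backed off; the force on the tool was near zero.

**What did not go to plan:**
- **Slip at the start:** my first estimate of the crank axis was about 4 mm off. The press dropped to 4 N in the first 60° and the clutch slipped, so the crank went about 65° further than planned.
- **Press force:** it rose briefly to about 29–30 N at the wrist, under the 35 N limit, and I eased it off.
- **Carriage tracking:** the automatic tracker lost the carriage in the second turn, so later positions were read from pictures by eye.
- **Crank and bystanders:** I saw the force on the handle fall away as the crank came up, but I did not measure its height. The bottle and U-bolt looked unmoved; I did not recheck the spanner.

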